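# Load and lock the tube mixer

## Robot

A 7-joint arm with a two-finger parallel gripper is mounted at the origin on the work surface. World frame = base frame: x ahead of the robot, y to its left, z up, the work surface at z = 0. Lengths are in m, angles in rad, forces in N, time in s.
With the tool pointing down it reaches from about 0.4 to 0.85 m from the base axis. Payload 10.4 kg.
Tool frame: the origin (TCP) lies between the finger pads; the fingertips stand 8 mm ahead of it and the grasp point (between the pads) lies 11 mm behind it; z points along the fingers, y is the direction in which the jaws open and shut (so a half turn about z gives the same grasp; the last joint's range is limited). The gripper opens to 85 mm and grips with 20 to 120 N. Pads are 22 mm wide; open, the fingers measure 114 mm over their backs; the gripper's body (76 mm by 85 mm) begins 54 mm behind the grasp point. The pads swing forward as they close: fully open they stand 13 mm farther back than shut.
Start: joints at [1.099, 0.332, -0.065, 1.46, 0.022, 1.35, -0.088], TCP at [0.271, -0.563, 0.204] pointing down, gripper open.
Joint ranges: [-2.6, 2.6], [-0.5, 2.12], [-1.47, 1.34], [0.16, 2.42], [-1.27, 4.41], [0.06, 2.06], [-2.6, 2.6]. Speed limits (rad/s): [2.22, 2.22, 2.79, 2.79, 3.14, 3.14, 3.14].

## Interface

Orientations are given as a unit quaternion [x, y, z, w].
In Python, from station import read_state, camera, calibration, close_job, find_in, landmark_of gives the robot as it stands.
- The arm moves only by the shell command python3 -m crank 'ROWS' [FORCE]. ROWS is JSON, a list of rows, each an object with "translation": the shift along the tool's x, y, z in mm, a list of three; "roll": the turn about the tool's z in rad; "fingers": the finger opening in mm, from 0 to 85.4. A call has 1 to 5 rows; each row is the pose to reach, as a shift and turn from the pose commanded when the call began, along the tool's axes at that moment; what a row does not reach only later rows make up. A row lasts 1/12 s, in which the tool goes at most 41.7 mm and 7.16 degrees, less where a joint would pass 70% of its speed; a pose out of reach is approached as far as the arm can. A call with a gripper value outside its range is refused whole. The fingers move at their own pace and stop on an object; FORCE is the grip in N (left out, the last holds). Time passes only in rows, so rows that repeat a pose let the fingers close. It gives the time, the measured TCP pose, the force and the opening at its end, in the units of the state.
- read_state(): the state, without advancing time (a new reading comes with each control period).
- camera(name): name is "scene" or "side" or "wrist"; returns the picture (384x512x3 uint8, red, green, blue); there is no depth.
- calibration(name): a dict with "fx", "fy", "cx", "cy" (pixels), "T" (4x4, takes a point from camera to world coordinates). Camera axes: x right, y up, looking along -z (the intrinsics and any distortion apply to the point x, -y, -z); pixel columns grow to the right and rows downward; lengths in m; the calibration is good to about 2 mm. A picture is of the moment at which its call begins: read the wrist's pose just before it. calibration takes no time and is no camera call; for the wrist camera it gives the pose at the moment of the call.
- close_job(): hands the job in, once; it reports no verdict.
Trained networks look in the newest picture that a camera, given by its name, has taken for a name from the list of things; names that differ only in an ending like _2 or _b are one class to them, and where a whole thing is asked for, a point or a joint stands for the part that bears it (a point fixed in the world has none). Each returns a list of dicts, best first, with "confidence" (0 to 1); they miss things now and then, are a little off and sometimes report something else, mostly with a low value. They report only what shows in the picture. A call takes as long as a camera call.
- find_in(camera, query): "bbox" ([left, top, width, height] in pixels, round what is visible of it).
- landmark_of(camera, query): "uv" ([column, row] in pixels: a listed point, or the origin of a listed thing).
The state is a dict: "clock": time; "joint_pos": joint angles; "joint_velocities": joint speeds; "joint_efforts": joint torques, N m; "eef_pos": TCP position; "orientation": TCP orientation; "force": force on the tool from outside, world axes, zero at the start; "wrist_torque": the same for the moment, N m; "opening": finger opening in m.
Only numpy, scipy, OpenCV 4.12 (cv2) and the standard library are available. Lean on these libraries where they do the work, as an engineer would, in place of code of your own. Each camera call takes 0.05 s, during which the arm holds its last target. There are 200 camera calls.

## Task

First pull the cabinet drawer out to its stop and press every sample tube in it down past the sprung jaw of a clip on the mixer, one tube to a clip, until it is fully seated and the jaw has closed over it. Only when all tubes are in, put both prongs of the pin spanner down into the lock collar's two holes and turn the collar clockwise with it to its stop. Finish with the drawer pushed fully shut and the spanner lying flat, prongs down, on its mat; do not disturb the spray bottle, rack or jar.

Things in the scene. Friction and masses are not known exactly. Their poses are not given: they have to be found in the camera images.
- cabinet_drawer0 (a joint): the only drawer of a low white cabinet (270 mm wide, 235 deep, 75 high) on the left, its front turned towards the middle of the table; value is how far it is out: 0 shut, 0.16 m at its stop. Friction about 1 N; stays where left. The drawer is 228 mm wide inside, floor 22 mm above the table, walls 31 mm higher; the tubes lie in it side by side, along the pull.
- cabinet_drawer0_handle (a point): middle of the drawer's bar handle, a level round bar 11 mm thick and 120 mm long, 35 mm out from the drawer's front, about 42 mm above the table; moves with the drawer. Own axes: x points horizontally into the cabinet (pull along -x), y along the bar, z up.
- collar (a joint): lock collar: steel ring 68 mm across and 14 mm thick with a flat bright face across it that has two round holes of 10.5 mm, 40 mm apart; it turns about a vertical axis. Value in rad, growing clockwise seen from above (tightening): starts slack at 0 to 0.35, stop at 1.2. Friction 0.2 N m; stays where left. It tops a post on the tube mixer's front, 120 mm nearer the robot than the row of four clips; the mixer is a fixed white housing 240 by 220 mm, deck 45 mm above the table.
- hole_a (a point): mouth of one collar hole, in the collar's top face, 84 mm above the table; hole 14 mm deep; 20 mm from the collar's axis. Axes turn with the collar: the line through both holes is y.
- hole_b (a point): mouth of the other collar hole, 40 mm from hole_a (along the same y).
- mat: black rubber mat 210 (x) by 130 (y) by 3 mm, fixed, on the right; origin at the middle of its underside.
- spanner_grip (a point): pin spanner of steel (0.28 kg): straight bar handle 14 mm wide, 14 mm high, 150 mm long along own x; at its +x end a cross head 58 mm wide (18 mm along x) with two prongs pointing down. This point is on the bar's centre line, 70 mm (along -x) from the middle of the head. As it lies, it is level on its prongs and on a heel (30 mm wide, 12 mm high) under the far handle end (-x, 137 to 149 mm from the head), and this point is 19 mm above the mat. z up.
- prong_a (a point): tip of one prong: 7 mm thick, 12 mm long below the bar's underside, tapered tip; 20 mm to own -y of the head's middle.
- prong_b (a point): tip of the other prong, 20 mm to own +y of the head's middle (40 mm from prong_a).
- tube0_mid (a point): middle of a sample tube (on its axis; x along it): white round barrel 18 mm thick, 130 mm long overall; 15 mm hexagonal ends 24 mm across flats (one is the green cap), so it does not roll. Lies 12 mm above what it rests on. 40 g. Either end may point either way. May be absent (None).
- tube1_mid (a point): middle of a sample tube (on its axis; x along it): white round barrel 18 mm thick, 130 mm long overall; 15 mm hexagonal ends 24 mm across flats (one is the green cap), so it does not roll. Lies 12 mm above what it rests on. 40 g. Either end may point either way. May be absent (None).
- tube2_mid (a point): middle of a sample tube (on its axis; x along it): white round barrel 18 mm thick, 130 mm long overall; 15 mm hexagonal ends 24 mm across flats (one is the green cap), so it does not roll. Lies 12 mm above what it rests on. 40 g. Either end may point either way. May be absent (None).
- tube3_mid (a point): middle of a sample tube (on its axis; x along it): white round barrel 18 mm thick, 130 mm long overall; 15 mm hexagonal ends 24 mm across flats (one is the green cap), so it does not roll. Lies 12 mm above what it rests on. 40 g. Either end may point either way. May be absent (None).
- clip0 (a point): place of the middle of a tube seated in this fork clip: 78 mm above the table, 33 mm above the deck; x along the seated tube. Open at the top; each clip is two forks (29 to 42 mm either side along x, so the tube's middle 58 mm is free for fingers) with a fixed tine at -y and a sprung jaw at +y that leans over the tube. Fork tops reach 30 mm above this point.
- clip1 (a point): place of the middle of a tube seated in this fork clip: 78 mm above the table, 33 mm above the deck; x along the seated tube. Open at the top; each clip is two forks (29 to 42 mm either side along x, so the tube's middle 58 mm is free for fingers) with a fixed tine at -y and a sprung jaw at +y that leans over the tube. Fork tops reach 30 mm above this point.
- clip2 (a point): place of the middle of a tube seated in this fork clip: 78 mm above the table, 33 mm above the deck; x along the seated tube. Open at the top; each clip is two forks (29 to 42 mm either side along x, so the tube's middle 58 mm is free for fingers) with a fixed tine at -y and a sprung jaw at +y that leans over the tube. Fork tops reach 30 mm above this point.
- clip3 (a point): place of the middle of a tube seated in this fork clip: 78 mm above the table, 33 mm above the deck; x along the seated tube. Open at the top; each clip is two forks (29 to 42 mm either side along x, so the tube's middle 58 mm is free for fingers) with a fixed tine at -y and a sprung jaw at +y that leans over the tube. Fork tops reach 30 mm above this point.
- jaw0 (a joint): sprung hinged jaw of clip0: 0 closed, grows to 0.05 to 0.1 rad as a tube pushed straight down forces it outwards (about 4 to 12 N), then snaps back over the tube.
- jaw1 (a joint): sprung hinged jaw of clip1: 0 closed, grows to 0.05 to 0.1 rad as a tube pushed straight down forces it outwards (about 4 to 12 N), then snaps back over the tube.
- jaw2 (a joint): sprung hinged jaw of clip2: 0 closed, grows to 0.05 to 0.1 rad as a tube pushed straight down forces it outwards (about 4 to 12 N), then snaps back over the tube.
- jaw3 (a joint): sprung hinged jaw of clip3: 0 closed, grows to 0.05 to 0.1 rad as a tube pushed straight down forces it outwards (about 4 to 12 N), then snaps back over the tube.
- spray: bystander: white spray bottle with green head, about 170 mm high; origin under its middle.
- rack: bystander: orange tube rack, 80 by 200 by 76 mm high; origin under its middle.
- jar: bystander: jar 60 mm wide, 100 mm high; origin under its middle.

How it is judged:
On the way, in this order (a step that is already met when the one before it is completed fails the run):
1. the drawer is pulled out to its stop (value of joint cabinet_drawer0 above 0.15 m), for 0.1 s.
2. every tube is seated in a clip, with the jaw closed over it (((x of tube0_mid in the frame of clip0 between -0.01 and 0.01 m and y of tube0_mid in the frame of clip0 between -0.0045 and 0.0045 m and z of tube0_mid in the frame of clip0 between -0.004 and 0.004 m and angle between the x axis of tube0_mid and the x axis of clip0, either way round below 0.12 rad and value of joint jaw0 below 0.05 rad) or (x of tube0_mid in the frame of clip1 between -0.01 and 0.01 m and y of tube0_mid in the frame of clip1 between -0.0045 and 0.0045 m and z of tube0_mid in the frame of clip1 between -0.004 and 0.004 m and angle between the x axis of tube0_mid and the x axis of clip1, either way round below 0.12 rad and value of joint jaw1 below 0.05 rad) or (x of tube0_mid in the frame of clip2 between -0.01 and 0.01 m and y of tube0_mid in the frame of clip2 between -0.0045 and 0.0045 m and z of tube0_mid in the frame of clip2 between -0.004 and 0.004 m and angle between the x axis of tube0_mid and the x axis of clip2, either way round below 0.12 rad and value of joint jaw2 below 0.05 rad) or (x of tube0_mid in the frame of clip3 between -0.01 and 0.01 m and y of tube0_mid in the frame of clip3 between -0.0045 and 0.0045 m and z of tube0_mid in the frame of clip3 between -0.004 and 0.004 m and angle between the x axis of tube0_mid and the x axis of clip3, either way round below 0.12 rad and value of joint jaw3 below 0.05 rad)) and ((x of tube1_mid in the frame of clip0 between -0.01 and 0.01 m and y of tube1_mid in the frame of clip0 between -0.0045 and 0.0045 m and z of tube1_mid in the frame of clip0 between -0.004 and 0.004 m and angle between the x axis of tube1_mid and the x axis of clip0, either way round below 0.12 rad and value of joint jaw0 below 0.05 rad) or (x of tube1_mid in the frame of clip1 between -0.01 and 0.01 m and y of tube1_mid in the frame of clip1 between -0.0045 and 0.0045 m and z of tube1_mid in the frame of clip1 between -0.004 and 0.004 m and angle between the x axis of tube1_mid and the x axis of clip1, either way round below 0.12 rad and value of joint jaw1 below 0.05 rad) or (x of tube1_mid in the frame of clip2 between -0.01 and 0.01 m and y of tube1_mid in the frame of clip2 between -0.0045 and 0.0045 m and z of tube1_mid in the frame of clip2 between -0.004 and 0.004 m and angle between the x axis of tube1_mid and the x axis of clip2, either way round below 0.12 rad and value of joint jaw2 below 0.05 rad) or (x of tube1_mid in the frame of clip3 between -0.01 and 0.01 m and y of tube1_mid in the frame of clip3 between -0.0045 and 0.0045 m and z of tube1_mid in the frame of clip3 between -0.004 and 0.004 m and angle between the x axis of tube1_mid and the x axis of clip3, either way round below 0.12 rad and value of joint jaw3 below 0.05 rad)) and ((x of tube2_mid in the frame of clip0 between -0.01 and 0.01 m and y of tube2_mid in the frame of clip0 between -0.0045 and 0.0045 m and z of tube2_mid in the frame of clip0 between -0.004 and 0.004 m and angle between the x axis of tube2_mid and the x axis of clip0, either way round below 0.12 rad and value of joint jaw0 below 0.05 rad) or (x of tube2_mid in the frame of clip1 between -0.01 and 0.01 m and y of tube2_mid in the frame of clip1 between -0.0045 and 0.0045 m and z of tube2_mid in the frame of clip1 between -0.004 and 0.004 m and angle between the x axis of tube2_mid and the x axis of clip1, either way round below 0.12 rad and value of joint jaw1 below 0.05 rad) or (x of tube2_mid in the frame of clip2 between -0.01 and 0.01 m and y of tube2_mid in the frame of clip2 between -0.0045 and 0.0045 m and z of tube2_mid in the frame of clip2 between -0.004 and 0.004 m and angle between the x axis of tube2_mid and the x axis of clip2, either way round below 0.12 rad and value of joint jaw2 below 0.05 rad) or (x of tube2_mid in the frame of clip3 between -0.01 and 0.01 m and y of tube2_mid in the frame of clip3 between -0.0045 and 0.0045 m and z of tube2_mid in the frame of clip3 between -0.004 and 0.004 m and angle between the x axis of tube2_mid and the x axis of clip3, either way round below 0.12 rad and value of joint jaw3 below 0.05 rad)) and ((x of tube3_mid in the frame of clip0 between -0.01 and 0.01 m and y of tube3_mid in the frame of clip0 between -0.0045 and 0.0045 m and z of tube3_mid in the frame of clip0 between -0.004 and 0.004 m and angle between the x axis of tube3_mid and the x axis of clip0, either way round below 0.12 rad and value of joint jaw0 below 0.05 rad) or (x of tube3_mid in the frame of clip1 between -0.01 and 0.01 m and y of tube3_mid in the frame of clip1 between -0.0045 and 0.0045 m and z of tube3_mid in the frame of clip1 between -0.004 and 0.004 m and angle between the x axis of tube3_mid and the x axis of clip1, either way round below 0.12 rad and value of joint jaw1 below 0.05 rad) or (x of tube3_mid in the frame of clip2 between -0.01 and 0.01 m and y of tube3_mid in the frame of clip2 between -0.0045 and 0.0045 m and z of tube3_mid in the frame of clip2 between -0.004 and 0.004 m and angle between the x axis of tube3_mid and the x axis of clip2, either way round below 0.12 rad and value of joint jaw2 below 0.05 rad) or (x of tube3_mid in the frame of clip3 between -0.01 and 0.01 m and y of tube3_mid in the frame of clip3 between -0.0045 and 0.0045 m and z of tube3_mid in the frame of clip3 between -0.004 and 0.004 m and angle between the x axis of tube3_mid and the x axis of clip3, either way round below 0.12 rad and value of joint jaw3 below 0.05 rad))), for 0.2 s.
3. both prongs of the spanner are in the collar's holes, before it is turned (((horizontal distance between prong_a and hole_a below 0.005 m and z of prong_a in the frame of hole_a between -0.02 and -0.006 m and horizontal distance between prong_b and hole_b below 0.005 m and z of prong_b in the frame of hole_b between -0.02 and -0.006 m) or (horizontal distance between prong_a and hole_b below 0.005 m and z of prong_a in the frame of hole_b between -0.02 and -0.006 m and horizontal distance between prong_b and hole_a below 0.005 m and z of prong_b in the frame of hole_a between -0.02 and -0.006 m)) and value of joint collar below 0.6 rad), for 0.1 s.
4. the collar is turned clockwise to its stop with the spanner (((horizontal distance between prong_a and hole_a below 0.005 m and z of prong_a in the frame of hole_a between -0.02 and -0.006 m and horizontal distance between prong_b and hole_b below 0.005 m and z of prong_b in the frame of hole_b between -0.02 and -0.006 m) or (horizontal distance between prong_a and hole_b below 0.005 m and z of prong_a in the frame of hole_b between -0.02 and -0.006 m and horizontal distance between prong_b and hole_a below 0.005 m and z of prong_b in the frame of hole_a between -0.02 and -0.006 m)) and value of joint collar above 1.1 rad), for 0.1 s.
At the end, for the whole second after the job is handed in: each tube seated in a clip (10 mm along, 4.5 across, 4 in height, 0.12 rad), its jaw below 0.05 rad; collar beyond 1.1 rad; drawer within 12 mm of shut; spanner level, prongs down, at rest, grip point over the mat (100 by 60 mm from its middle) (all of step 2 and value of joint collar above 1.1 rad and value of joint cabinet_drawer0 below 0.012 m and x of spanner_grip in the frame of mat between -0.1 and 0.1 m and y of spanner_grip in the frame of mat between -0.06 and 0.06 m and z of spanner_grip in the frame of mat between 0.012 and 0.032 m and angle between spanner_grip's own z axis and vertical below 0.12 rad and linear speed of spanner below 0.03 m/s); the robot touches nothing.
It fails at once if white spray bottle with green head is moved more than 40 mm or tipped (distance of spray from where it was at the start of the episode above 0.04 m or angle between spray's own z axis and vertical above 0.4 rad).
It fails at once if orange tube rack is moved more than 40 mm or tipped (distance of rack from where it was at the start of the episode above 0.04 m or angle between rack's own z axis and vertical above 0.4 rad).
It fails at once if jar 60 mm wide is moved more than 40 mm or tipped (distance of jar from where it was at the start of the episode above 0.04 m or angle between jar's own z axis and vertical above 0.4 rad).
Of tube0, tube1, tube2, tube3 only 2 to 4 are there at a start; the rules pass over those that are not, and their reading is None.
At some moment in a run one of spanner may be knocked a few centimetres aside while the robot is not near it.
Once in a run the grip may slacken for a moment while it holds something.
It also fails if it takes over 208 s, if anything falls off the work surface, if the arm or the gripper's body presses on something with over 40 N, if the wrist force passes 120 N, or if a joint passes its speed limit or range.

## Working session

There is one attempt and no reset: what is moved stays moved. The work goes in short steps, Python scripts to look and compute and a shell command to move; the robot and the scene stay as the last step left them, time stands still between calls to the robot, and variables do not carry over. Pictures are saved under pics/ and viewed, about 12 in all and at most 16, crops included, and the job is handed in when it is done.

```bash
ls; mkdir -p pics
cat > h.py <<'E'
import numpy as np, cv2, json
from station import *
from scipy.spatial.transform import Rotation as R
def snap(cam,fn=None):
    c=calibration(cam); im=camera(cam)
    if fn: cv2.imwrite('pics/'+fn,cv2.cvtColor(im,cv2.COLOR_RGB2BGR))
    return im,c
def ray(c,uv):
    T=np.array(c['T']); k=np.array([[c['fx'],0,c['cx']],[0,c['fy'],c['cy']],[0,0,1.]])
    d=np.array(c.get('dist',c.get('distortion',np.zeros(5))),float)
    x,y=cv2.undistortPoints(np.array([[uv]],float),k,d)[0,0]
    return T[:3,3],T[:3,:3]@np.array([x,-y,-1.])
def atz(c,uv,z):
    o,d=ray(c,uv); return o+d*(z-o[2])/d[2]
def proj(c,p):
    T=np.array(c['T']); q=T[:3,:3].T@(np.array(p)-T[:3,3]); q=q*[1,-1,-1]
    k=np.array([[c['fx'],0,c['cx']],[0,c['fy'],c['cy']],[0,0,1.]])
    d=np.array(c.get('dist',c.get('distortion',np.zeros(5))),float)
    return cv2.projectPoints(q[None],np.zeros(3),np.zeros(3),k,d)[0].ravel()
def tool():
    s=read_state(); return np.array(s['eef_pos']),R.from_quat(s['orientation'])
def to(p,yaw=None):
    """shift in tool mm to world point p, and roll so that tool y axis gets to yaw"""
    o,r=tool(); d=r.inv().apply(np.array(p)-o)*1000
    out=[d.round(1)]
    if yaw is not None:
        y=r.apply([0,1,0]); cur=np.arctan2(y[1],y[0]); 
        a=(yaw-cur+np.pi/2)%np.pi-np.pi/2
        out.append(round(-a,3)) # tool z down
    return out
E
python3 - <<'E'
from h import *
s=read_state(); print(s); print(tool()[1].as_matrix().round(3))
for n in ['scene','side','wrist']:
    im,c=snap(n,n+'0.png'); print(n,{k:np.round(v,3).tolist() if not isinstance(v,str) else v for k,v in c.items()})
E
```

```text
pics
{'clock': 0.0, 'joint_pos': array([ 1.09938332,  0.3328644 , -0.06471533,  1.46095217,  0.02159129,
        1.34990052, -0.08848309]), 'joint_velocities': array([-6.31249576e-04,  3.42901657e-04, -1.11520348e-04, -1.88864077e-03,
        8.90248711e-05, -1.33930883e-03, -7.74347965e-04]), 'joint_efforts': array([-5.79348907e-04, -6.25443435e+01,  4.91358095e-02, -3.91604948e+01,
        1.61987019e-02,  1.01132621e-02,  3.45748117e-05]), 'eef_pos': array([ 0.27100684, -0.56272023,  0.20271548]), 'orientation': array([ 9.74920457e-01,  2.22552448e-01, -1.85040793e-04, -6.90235334e-04]), 'force': array([-0.18320243, -0.34735008,  0.54355165]), 'wrist_torque': array([0.02135605, 0.02916817, 0.06749692]), 'opening': 0.08560114141829973}
[[ 0.901  0.434 -0.001]
 [ 0.434 -0.901  0.001]
 [-0.    -0.001 -1.   ]]
scene {'fx': 438.025, 'fy': 438.025, 'cx': 251.933, 'cy': 193.615, 'T': [[0.835, -0.364, 0.412, 1.173], [0.55, 0.549, -0.629, -0.819], [0.003, 0.752, 0.659, 0.93], [0.0, 0.0, 0.0, 1.0]]}
side {'fx': 417.508, 'fy': 417.508, 'cx': 256.23, 'cy': 190.993, 'T': [[0.96, 0.2, -0.195, 0.426], [-0.279, 0.722, -0.633, -0.754], [0.014, 0.662, 0.749, 0.938], [0.0, 0.0, 0.0, 1.0]]}
wrist {'fx': 339.205, 'fy': 339.205, 'cx': 252.041, 'cy': 196.201, 'T': [[0.435, 0.853, 0.289, 0.346], [-0.901, 0.412, 0.139, -0.526], [0.0, -0.321, 0.947, 0.372], [0.0, 0.0, 0.0, 1.0]]}
```

Run:
```python
from h import *
H={'cabinet_drawer0_handle':.042,'hole_a':.084,'collar':.084,'mat':0,'spanner_grip':.022,'prong_a':.003,'tube0_mid':.034,'clip0':.078,'spray':0,'rack':0,'jar':0}
for n in ['scene','side']:
    snap(n); c=calibration(n)
    for q,z in H.items():
        print(n,q,[(np.round(l['uv']).tolist(),round(l['confidence'],2),atz(c,l['uv'],z)[:2].round(3).tolist()) for l in landmark_of(n,q)[:5]])
```

```text
scene cabinet_drawer0_handle [([257.0, 151.0], 0.83, [0.508, 0.228])]
scene hole_a [([186.0, 200.0], 0.93, [0.5, -0.14]), ([192.0, 194.0], 0.84, [0.497, -0.109]), ([314.0, 197.0], 0.42, [0.801, 0.076])]Traceback (most recent call last):
  File "<stdin>", line 6, in <module>
ValueError: it knows: cabinet_drawer0_handle, clip, hole, jar, mat, prong, rack, spanner_grip, spray, tube0_mid, tube1_mid, tube2_mid, tube3_mid
```

View pics/scene0.png

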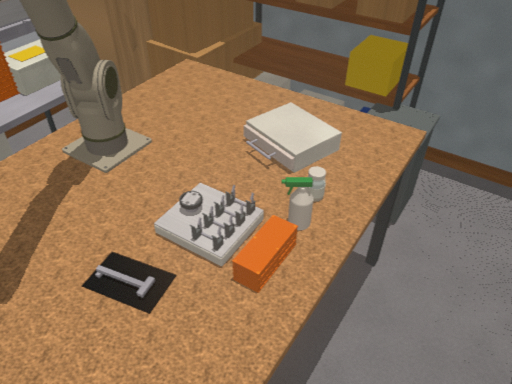

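View pics/side0.png

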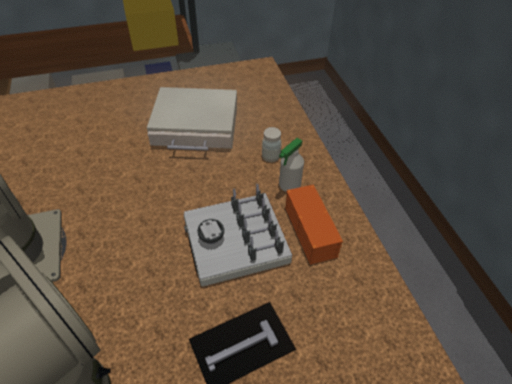

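The pictures show the cabinet at top (scene handle ~257,151), the mixer in the middle with collar at scene (191,200) / side (210,232), spanner on the black mat, and the jar, spray and rack beyond the mixer.

Run:
```python
from h import *
H={'cabinet_drawer0_handle':.042,'hole':.084,'mat':0,'spanner_grip':.022,'prong':.003,'clip':.078,'spray':0,'rack':0,'jar':0}
for n in ['scene','side']:
    snap(n); c=calibration(n)
    for q,z in H.items():
        print(n,q,[(np.round(l['uv']).tolist(),round(l['confidence'],2),atz(c,l['uv'],z)[:2].round(3).tolist()) for l in landmark_of(n,q)[:5]])
# cabinet edges: drawn by hand later
```

```text
scene cabinet_drawer0_handle [([257.0, 150.0], 0.93, [0.505, 0.232])]
scene hole [([193.0, 193.0], 0.72, [0.498, -0.106]), ([185.0, 201.0], 0.71, [0.502, -0.144])]
scene mat [([131.0, 280.0], 0.72, [0.516, -0.394]), ([151.0, 286.0], 0.42, [0.573, -0.378])]
scene spanner_grip [([124.0, 279.0], 0.9, [0.514, -0.411])]
scene prong [([149.0, 282.0], 0.73, [0.563, -0.374]), ([143.0, 296.0], 0.66, [0.579, -0.416])]
scene clip [([206.0, 233.0], 0.86, [0.624, -0.206]), ([216.0, 218.0], 0.74, [0.615, -0.147]), ([227.0, 212.0], 0.74, [0.625, -0.109]), ([240.0, 199.0], 0.74, [0.626, -0.044])]
scene spray [([298.0, 223.0], 0.75, [0.779, 0.032])]
scene rack [([262.0, 260.0], 0.68, [0.767, -0.148])]
scene jar [([313.0, 196.0], 0.57, [0.762, 0.167])]
side cabinet_drawer0_handle [([192.0, 149.0], 0.88, [0.516, 0.226])]
side hole [([213.0, 237.0], 0.96, [0.503, -0.15]), ([207.0, 225.0], 0.81, [0.496, -0.11])]
side mat [([240.0, 342.0], 0.58, [0.509, -0.391])]
side spanner_grip [([238.0, 346.0], 0.75, [0.499, -0.408])]
side prong [([270.0, 344.0], 0.94, [0.572, -0.416]), ([262.0, 330.0], 0.8, [0.564, -0.378])]
side clip [([244.0, 198.0], 0.94, [0.611, -0.042]), ([252.0, 212.0], 0.93, [0.619, -0.097]), ([263.0, 244.0], 0.88, [0.618, -0.198]), ([260.0, 226.0], 0.6, [0.625, -0.146])]
side spray [([290.0, 186.0], 0.87, [0.775, 0.028])]
side rack [([309.0, 235.0], 0.71, [0.765, -0.154])]
side jar [([272.0, 154.0], 0.86, [0.766, 0.18]), ([291.0, 184.0], 0.63, [0.781, 0.038])]
```

```bash
python3 -m crank '[{"translation":[150,-60,-60],"roll":0.12,"fingers":85},{"translation":[200,-120,-60],"roll":0.24,"fingers":85},{"translation":[200,-180,-60],"roll":0.36,"fingers":85},{"translation":[200,-200,-60],"roll":0.449,"fingers":85},{"translation":[200,-200,-60],"roll":0.449,"fingers":60}]' 40
python3 - <<'E'
from h import *
print(to([0.45,0.16,.27],-np.pi/2),tool()[0],read_state()['joint_pos'].round(2))
E
```

```text
clock: 1.72
eef_pos: [0.3476, -0.378, 0.2493]
orientation: [1.0, -0.003, 0.0, 0.0]
force: [-0.5, 0.2, 1.3]
opening: 0.0748
[array([  99.3, -538.6,  -20.8]), np.float64(-0.006)] [ 0.34758385 -0.37801625  0.24932053] [ 0.87  0.07 -0.13  1.68  0.01  1.4  -0.85]
```

```bash
python3 -m crank '[{"translation":[40,-210,-20],"roll":0,"fingers":40},{"translation":[40,-210,-20],"roll":0,"fingers":40},{"translation":[40,-210,-20],"roll":0,"fingers":40},{"translation":[40,-210,-20],"roll":0,"fingers":40},{"translation":[40,-210,-20],"roll":0,"fingers":40}]'; python3 -m crank '[{"translation":[60,-200,0],"roll":0,"fingers":30},{"translation":[60,-200,0],"roll":0,"fingers":30},{"translation":[60,-200,0],"roll":0,"fingers":30},{"translation":[60,-200,0],"roll":0,"fingers":30},{"translation":[60,-200,0],"roll":0,"fingers":30}]';python3 -m crank '[{"translation":[60,-150,0],"roll":0,"fingers":30},{"translation":[60,-150,0],"roll":0,"fingers":30},{"translation":[60,-150,0],"roll":0,"fingers":30},{"translation":[60,-150,0],"roll":0,"fingers":30},{"translation":[60,-150,0],"roll":0,"fingers":30}]'
python3 - <<'E'
from h import *
print(tool()[0],read_state()['joint_pos'].round(2))
im,c=snap('wrist','w1.png')
for l in landmark_of('wrist','cabinet_drawer0_handle'): print(l,atz(c,l['uv'],.042))
print(to([.511,.228,.15],-np.pi/2))
E
```

```text
clock: 2.13
eef_pos: [0.3859, -0.1743, 0.2689]
orientation: [1.0, -0.0, 0.0, 0.0]
force: [0.6, -0.1, 0.8]
opening: 0.0399
clock: 2.55
eef_pos: [0.446, 0.0254, 0.2689]
orientation: [1.0, -0.0, 0.001, 0.0]
force: [1.8, -0.6, 0.7]
opening: 0.0299
clock: 2.97
eef_pos: [0.5058, 0.1805, 0.2678]
orientation: [1.0, 0.004, -0.001, -0.002]
force: [-1.4, 0.9, -0.5]
opening: 0.0299
[0.50582852 0.18050694 0.26781805] [ 0.28  0.18 -0.8   1.56  0.13  1.45 -2.09]
{'uv': [207.6, 157.9], 'confidence': 0.82} [0.50259126 0.23454604 0.042     ]
[array([  5.7, -53.1, 118. ]), np.float64(0.003)]
```

View pics/w1.png

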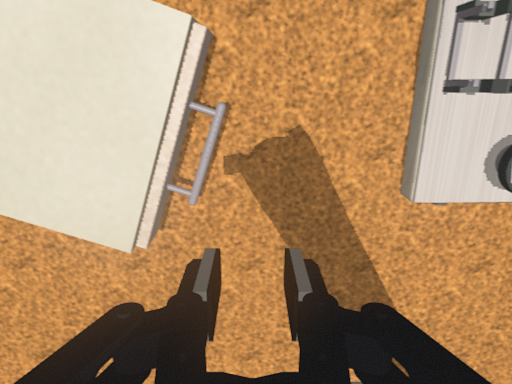

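Wrist view: the cabinet is yawed; the bar runs (223,104)–(193,202), mixer at the upper right.

Run:
```python
from h import *
c=calibration('wrist')
a=atz(c,(223,104),.045);b=atz(c,(193,202),.045)
print(a,b,np.hypot(*(a-b)[:2]),(a+b)/2)
d=(a-b)[:2]; th=np.arctan2(d[1],d[0]); print('bar yaw',th)
# roof edge of the cabinet front: (192,15)-(132,250)
e=atz(c,(192,15),.075);f=atz(c,(132,250),.075); print(e,f,np.hypot(*(e-f)[:2]),np.arctan2(*(e-f)[1::-1]))
for q in [.045]:
    m=(a+b)/2
    print(to([m[0],m[1],.12],th+np.pi/2), 'pull dir',np.sin(th),-np.cos(th))
```

```text
[0.56460429 0.20819192 0.045     ] [0.44819739 0.24776274 0.045     ] 0.12294882886774662 [0.50640084 0.22797733 0.045     ]
bar yaw -0.32768057954455954
[0.648429  0.2333449 0.075    ] [0.39800277 0.31804755 0.075     ] 0.26436307825920213 -0.3261546123084012
[array([  1.1, -53. , 148. ]), np.float64(0.331)] pull dir -0.3218478887704266 -0.9467913901668198
```

```bash
python3 -m crank '[{"translation":[1,-53,40],"roll":0.11,"fingers":30},{"translation":[1,-53,80],"roll":0.22,"fingers":30},{"translation":[1,-53,120],"roll":0.331,"fingers":30},{"translation":[1,-53,140],"roll":0.331,"fingers":30},{"translation":[1,-53,140],"roll":0.331,"fingers":30}]'
python3 - <<'E'
from h import *
im,c=snap('wrist','w2.png')
print(read_state()['joint_pos'].round(2),tool()[0])
for l in landmark_of('wrist','cabinet_drawer0_handle'): print(l,atz(c,l['uv'],.042))
print(to([.507,.228,.031],-.328-np.pi/2))
E
```

```text
clock: 3.48
eef_pos: [0.5035, 0.223, 0.1221]
orientation: [0.986, -0.165, -0.004, 0.003]
force: [-0.7, -0.4, -1.0]
opening: 0.0303
[ 0.12  0.32 -0.73  1.72  0.23  1.2  -2.57] [0.50524029 0.22386031 0.12618247]
{'uv': [234.2, 197.6], 'confidence': 0.56} [0.50517844 0.23742683 0.042     ]
[array([-0.9, -3.1, 98.1]), np.float64(-0.004)]
```

View pics/w2.png

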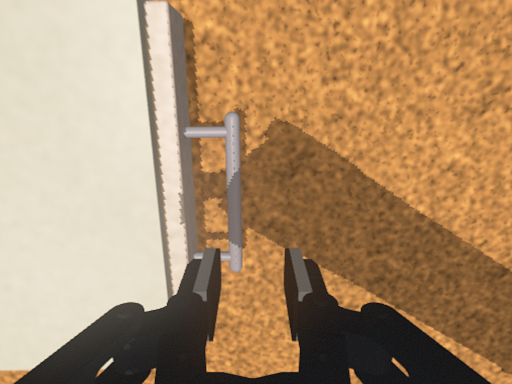

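The bar shows at (232,118)–(236,268), about 14 mm left of the finger centre line. q7 is near its limit, so I'll turn the tool half round first.

```bash
python3 - <<'E'
s=open('h.py').read()
s=s.replace("    if fn: cv2","    import pickle; pickle.dump(c,open('c_'+cam+'.pkl','wb'))\n    if fn: cv2")
s+='''
def lastc(cam):
    import pickle; return pickle.load(open('c_'+cam+'.pkl','rb'))
'''
open('h.py','w').write(s)
E
for i in 1 ; do :; done
python3 -m crank '[{"translation":[0,0,-40],"roll":-0.125,"fingers":30},{"translation":[0,0,-40],"roll":-0.25,"fingers":30},{"translation":[0,0,-40],"roll":-0.375,"fingers":30},{"translation":[0,0,-40],"roll":-0.5,"fingers":30},{"translation":[0,0,-40],"roll":-0.625,"fingers":30}]'|tail -1
python3 -m crank '[{"translation":[0,0,0],"roll":-0.125,"fingers":30},{"translation":[0,0,0],"roll":-0.25,"fingers":30},{"translation":[0,0,0],"roll":-0.375,"fingers":30},{"translation":[0,0,0],"roll":-0.5,"fingers":30},{"translation":[0,0,0],"roll":-0.625,"fingers":30}]'|tail -1
python3 -m crank '[{"translation":[0,0,0],"roll":-0.125,"fingers":30},{"translation":[0,0,0],"roll":-0.25,"fingers":30},{"translation":[0,0,0],"roll":-0.375,"fingers":30},{"translation":[0,0,0],"roll":-0.5,"fingers":30},{"translation":[0,0,0],"roll":-0.625,"fingers":30}]'|tail -1
python3 -m crank '[{"translation":[0,0,0],"roll":-0.125,"fingers":30},{"translation":[0,0,0],"roll":-0.25,"fingers":30},{"translation":[0,0,0],"roll":-0.375,"fingers":30},{"translation":[0,0,0],"roll":-0.5,"fingers":30},{"translation":[0,0,0],"roll":-0.625,"fingers":30}]'|tail -1
python3 -m crank '[{"translation":[0,0,0],"roll":-0.125,"fingers":30},{"translation":[0,0,0],"roll":-0.25,"fingers":30},{"translation":[0,0,0],"roll":-0.375,"fingers":30},{"translation":[0,0,0],"roll":-0.5,"fingers":30},{"translation":[0,0,0],"roll":-0.625,"fingers":30}]'|tail -1
python3 -m crank '[{"translation":[0,0,0],"roll":0,"fingers":30},{"translation":[0,0,0],"roll":0,"fingers":30},{"translation":[0,0,0],"roll":0,"fingers":30}]'
python3 - <<'E'
from h import *
im,c=snap('wrist','w3.png')
print(read_state()['joint_pos'].round(2),tool()[0])
for l in landmark_of('wrist','cabinet_drawer0_handle'): print(l,atz(c,l['uv'],.042))
print(to([.505,.237,.031],-.328-np.pi/2))
E
```

```text
opening: 0.03
opening: 0.0303
opening: 0.0303
opening: 0.0301
opening: 0.03
clock: 5.92
eef_pos: [0.5078, 0.2258, 0.1699]
orientation: [0.176, 0.984, 0.0, 0.001]
force: [-0.1, -0.1, 0.4]
opening: 0.0299
[ 0.5   0.5  -1.29  1.65  0.49  1.36  0.36] [0.50757776 0.22589763 0.16953006]
[array([  6.2,   9.5, 138.2]), np.float64(-0.023)]
```

View pics/w3.png

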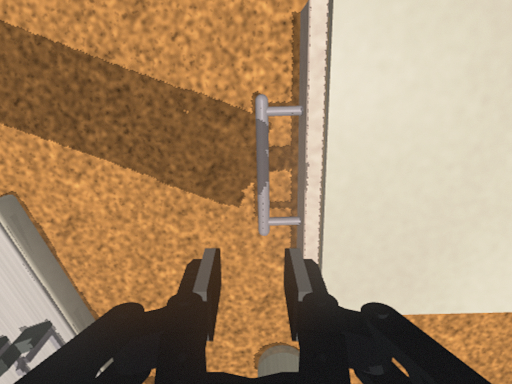

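The bar now shows at (261,100)–(264,232), cabinet to the right.

Run:
```python
from h import *
c=lastc('wrist')
a=atz(c,(261,100),.045);b=atz(c,(264,232),.045)
print(a,b,np.hypot(*(a-b)[:2]),(a+b)/2); m=(a+b)/2
th=np.arctan2(*(b-a)[1::-1]);print(th)
e=atz(c,(328,0),.075);f=atz(c,(321,313),.075);print(e,f,np.arctan2(*(f-e)[1::-1])) 
print(to([m[0],m[1],.031],th+np.pi/2))
```

```text
[0.44760998 0.25698912 0.045     ] [0.56224848 0.21897425 0.045     ] 0.12077713173991109 [0.50492923 0.23798169 0.045     ]
-0.32019558222615324
[0.39949935 0.32226732 0.075     ] [0.64499254 0.24487282 0.075     ] -0.3053985330219494
[array([  6.6,  10.4, 138.2]), np.float64(-0.031)]
```

```bash
python3 -m crank '[{"translation":[5,10,40],"roll":-0.03,"fingers":30},{"translation":[5,10,80],"roll":-0.03,"fingers":30},{"translation":[5,10,110],"roll":-0.03,"fingers":30},{"translation":[5,10,138],"roll":-0.03,"fingers":30},{"translation":[5,10,138],"roll":-0.03,"fingers":30}]' 40; python3 -m crank '[{"translation":[0,0,0],"roll":0,"fingers":30},{"translation":[0,0,0],"roll":0,"fingers":5},{"translation":[0,0,0],"roll":0,"fingers":5},{"translation":[0,0,0],"roll":0,"fingers":5},{"translation":[0,0,0],"roll":0,"fingers":5}]' 40;  python3 - <<'E'
from h import *
print(read_state()['joint_pos'].round(2),tool()[0],tool()[1].as_matrix().round(3))
E
```

```text
clock: 6.43
eef_pos: [0.5031, 0.2354, 0.0258]
orientation: [0.159, 0.987, -0.002, -0.003]
force: [-1.3, 0.0, -0.5]
opening: 0.03
clock: 6.85
eef_pos: [0.5064, 0.2376, 0.0317]
orientation: [0.158, 0.987, 0.0, 0.001]
force: [0.1, -0.4, -0.0]
opening: 0.005
[ 0.38  0.65 -1.15  1.78  0.65  1.15  0.27] [0.50638373 0.23758639 0.03167439] [[-0.95   0.313  0.002]
 [ 0.313  0.95   0.   ]
 [-0.002  0.001 -1.   ]]
```

Run:
```python
from h import *
snap('wrist','w4.png'); a,_=snap('side'); b,_=snap('scene')
cv2.imwrite('pics/s4.png',cv2.cvtColor(np.hstack([cv2.resize(a[80:230,110:310],(400,300),interpolation=2),cv2.resize(b[80:230,170:370],(400,300),interpolation=2)]),4))
```

```text
(no output)
```

View pics/w4.png

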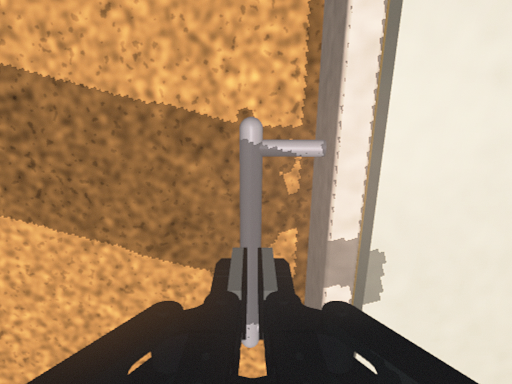

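The bar sits between the pads (finger tips at ~(250,290)), so pull.

```bash
python3 -m crank '[{"translation":[0,-15,0],"roll":0,"fingers":4},{"translation":[0,-30,0],"roll":0,"fingers":4},{"translation":[0,-50,0],"roll":0,"fingers":4},{"translation":[0,-70,0],"roll":0,"fingers":4},{"translation":[0,-90,0],"roll":0,"fingers":4}]' 60; python3 -m crank '[{"translation":[0,-20,0],"roll":0,"fingers":4},{"translation":[0,-40,0],"roll":0,"fingers":4},{"translation":[0,-55,0],"roll":0,"fingers":4},{"translation":[0,-66,0],"roll":0,"fingers":4},{"translation":[0,-68,0],"roll":0,"fingers":4}]' ;  python3 -m crank '[{"translation":[0,-3,0],"roll":0,"fingers":4},{"translation":[0,-5,0],"roll":0,"fingers":4},{"translation":[0,-5,0],"roll":0,"fingers":4}]'
python3 - <<'E'
from h import *
print(read_state()['joint_pos'].round(2),tool()[0])
E
```

```text
clock: 7.42
eef_pos: [0.4772, 0.1512, 0.0305]
orientation: [0.158, 0.987, -0.0, 0.0]
force: [-0.5, -0.3, 0.3]
opening: 0.0037
clock: 7.83
eef_pos: [0.4559, 0.0851, 0.0302]
orientation: [0.159, 0.987, -0.001, -0.0]
force: [0.5, -0.1, -1.5]
opening: 0.0038
clock: 8.08
eef_pos: [0.4548, 0.0829, 0.0305]
orientation: [0.158, 0.987, 0.0, 0.0]
force: [-0.9, 0.2, 1.2]
opening: 0.0039
[ 0.86  0.49 -1.31  2.02  0.55  1.06  0.55] [0.45478433 0.08292185 0.03051896]
```

Run:
```python
from h import *
w,_=snap('wrist'); a,_=snap('side')
cv2.imwrite('pics/s5.png',cv2.cvtColor(np.hstack([cv2.resize(w,(400,300)),cv2.resize(a[60:240,100:340],(400,300),interpolation=2)]),4))
```

```text
(no output)
```

View pics/s5.png

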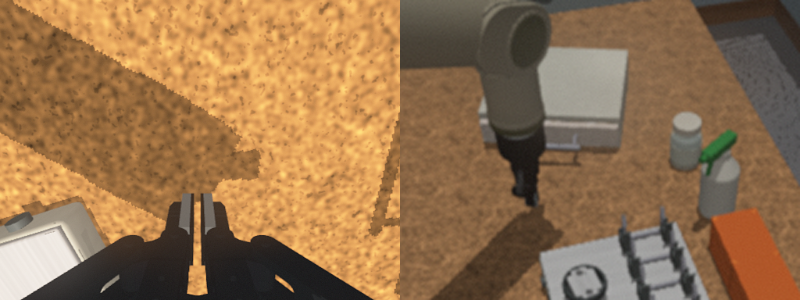

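Run:
```python
from h import *
c=calibration('wrist'); o,r=tool()
for dz in (-.02,-.011,0,.008):
    for y in (-.0055,-.0025,.0025,.0055): print(dz,y,proj(c,o+r.apply([0,y,dz])).round(1),end=' ')
    print()
# w4 bar: end top (250,120), lower end ~ (252,345): in tool coordinates plane heights
T=np.array(c['T']); 
for z in (.02,.03,.042,.05,.06):
    # tool now z .0305 vs .0317 then
    a=atz(c,(250,122),z);b=atz(c,(252,345),z); print(z,np.linalg.norm(a-b))
    w1=atz(c,(240,180),z);w2=atz(c,(262,180),z); print('  width',np.linalg.norm(w1-w2), r.inv().apply(a-o)*1000)
```

```text
-0.02 -0.0055 [238.6 257. ] -0.02 -0.0025 [244.7 257.1] -0.02 0.0025 [254.8 257.1] -0.02 0.0055 [260.9 257.1] 
-0.011 -0.0055 [239.3 248.5] -0.011 -0.0025 [245.1 248.5] -0.011 0.0025 [254.7 248.6] -0.011 0.0055 [260.5 248.6] 
0 -0.0055 [240.  239.2] 0 -0.0025 [245.5 239.2] 0 0.0025 [254.6 239.2] 0 0.0055 [260.  239.2] 
0.008 -0.0055 [240.5 233. ] 0.008 -0.0025 [245.7 233. ] 0.008 0.0025 [254.5 233.1] 0.008 0.0055 [259.7 233.1] 
0.02 0.1439554580309795
  width 0.012102914164982149 [ 6.21833508e+01 -1.24791659e-02  1.05155536e+01]
0.03 0.13593968591064365
  width 0.011428995973442617 [6.33011276e+01 5.72220580e-02 5.15397334e-01]
0.042 0.12632075936624085
  width 0.010620294143595225 [ 64.64245963   0.14086353 -11.48479016]
0.05 0.11990814166997218
  width 0.010081159590363618 [ 65.53668101   0.19662451 -19.48491515]
0.06 0.11189236954963648
  width 0.009407241398824087 [ 66.65445774   0.26632573 -29.4850714 ]
```

Run:
```python
import cv2
im=cv2.imread('pics/w4.png')[200:384,150:350]
s=cv2.imread('pics/s4.png')
import numpy as np
cv2.imwrite('pics/s6.png',np.vstack([cv2.resize(s,(800,300)),cv2.resize(im,(326,300),interpolation=2) if 0 else np.hstack([cv2.resize(im,(326,300),interpolation=2),np.zeros((300,474,3),np.uint8)])]))
```

```text
(no output)
```

View pics/s6.png

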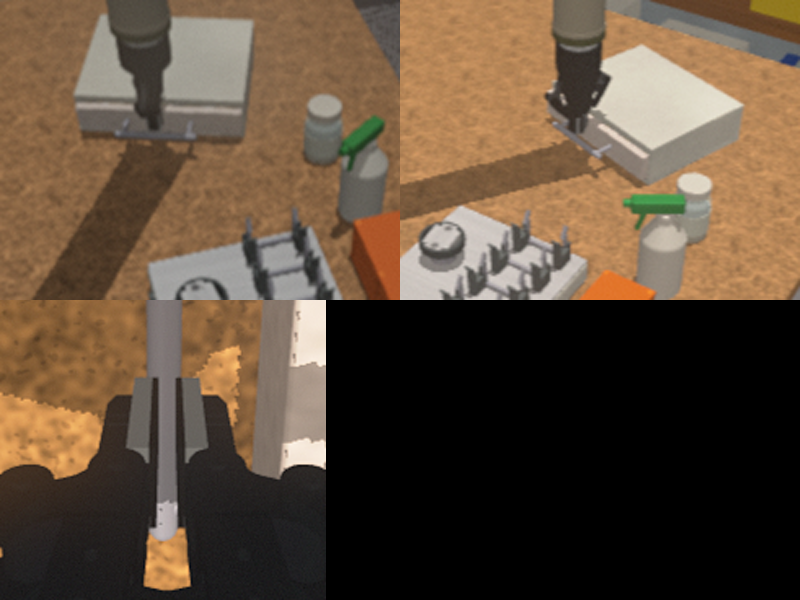

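```bash
cat >> h.py <<'E'
def tri(obs):
    A=np.zeros((3,3));b=np.zeros(3)
    for c,uv in obs:
        o,d=ray(c,uv); d=d/np.linalg.norm(d); P=np.eye(3)-np.outer(d,d); A+=P;b+=P@o
    p=np.linalg.solve(A,b); return p,[np.linalg.norm(proj(c,p)-uv).round(1) for c,uv in obs]
E
python3 - <<'E'
from h import *
cs,cd=calibration('scene'),calibration('side')
print(tri([(cs,(257,150.5)),(cd,(192,149))]))
c=calibration('wrist'); o,r=tool(); X=np.eye(4); X[:3,:3]=r.as_matrix(); X[:3,3]=o
E_=np.linalg.inv(X)@np.array(c['T']); print(E_.round(4).tolist())
def wc(o,q):
    X=np.eye(4); X[:3,:3]=R.from_quat(q).as_matrix(); X[:3,3]=o; d=dict(c); d['T']=X@E_; return d
c3=wc([0.50757776,0.22589763,0.16953006],[.1735,.985,0,.0005]); c4=wc([0.50638,.23759,.03167],[.158,.987,0,.001])
print(tri([(c3,(261,97)),(c4,(250,120))]))
c2=wc([0.50524029,0.22386031,0.12618247],[.986,-.165,-.003,.002])
print(tri([(c3,(262.5,166)),(c2,(234.5,193)),(cs,(257,150.5)),(cd,(192,149))]))
print(tri([(c2,(236,268)),(c4,(250,120))]),tri([(c3,(262.5,166)),(c2,(234.5,193))]))
E
```

```text
(array([0.51406598, 0.2173134 , 0.05042102]), [np.float64(0.2), np.float64(0.2)])
[[0.0008, 0.9471, 0.3209, 0.0823], [1.0, -0.0012, 0.0008, 0.0012], [0.0011, 0.3209, -0.9471, -0.1691], [0.0, 0.0, 0.0, 1.0]]
(array([0.44560574, 0.25768382, 0.02898979]), [np.float64(0.1), np.float64(0.2)])
(array([0.50702308, 0.23640137, 0.03461762]), [np.float64(4.7), np.float64(1.7), np.float64(1.3), np.float64(2.8)])
(array([0.4442071 , 0.25795139, 0.04157448]), [np.float64(0.2), np.float64(0.4)]) (array([0.50437331, 0.23818423, 0.02955422]), [np.float64(0.3), np.float64(0.3)])
```

The bar (z 42 mm) shows through the finger gap below the tips, which disagrees with the stated tip offset. A light touch on the bare table will tell the tip height.

```bash
python3 -m crank '[{"translation":[0,0,9],"roll":0,"fingers":4},{"translation":[0,0,18],"roll":0,"fingers":4},{"translation":[0,0,18],"roll":0,"fingers":4}]'; python3 -m crank '[{"translation":[0,0,1],"roll":0,"fingers":4},{"translation":[0,0,2],"roll":0,"fingers":4},{"translation":[0,0,2],"roll":0,"fingers":4}]';  python3 - <<'E'
from h import *
w,_=snap('wrist'); a,_=snap('side'); print(tool()[0])
cv2.imwrite('pics/s7.png',cv2.cvtColor(np.hstack([cv2.resize(w[200:384,150:350],(400,368),interpolation=2),cv2.resize(a[80:264,100:300],(400,368),interpolation=2)]),4))
c=calibration('wrist'); o,r=tool()
for dz in (-.04,-.03,-.02,-.011,0,.008): print(dz,[proj(c,o+r.apply([x,.002,dz])).round() for x in (-.011,0,.011)])
E
```

```text
clock: 8.43
eef_pos: [0.4536, 0.0825, 0.0105]
orientation: [0.158, 0.987, -0.0, -0.001]
force: [-0.7, 0.5, -0.4]
opening: 0.0039
clock: 8.68
eef_pos: [0.4547, 0.0827, 0.0103]
orientation: [0.158, 0.987, 0.0, -0.0]
force: [-0.1, -0.6, 0.7]
opening: 0.0041
[0.45482918 0.08265227 0.01056554]
-0.04 [array([254., 301.]), array([254., 280.]), array([254., 257.])]
-0.03 [array([254., 288.]), array([254., 268.]), array([254., 246.])]
-0.02 [array([254., 277.]), array([254., 257.]), array([254., 237.])]
-0.011 [array([254., 267.]), array([254., 249.]), array([254., 229.])]
0 [array([254., 257.]), array([254., 239.]), array([254., 221.])]
0.008 [array([254., 250.]), array([254., 233.]), array([254., 215.])]
```

View pics/s7.png

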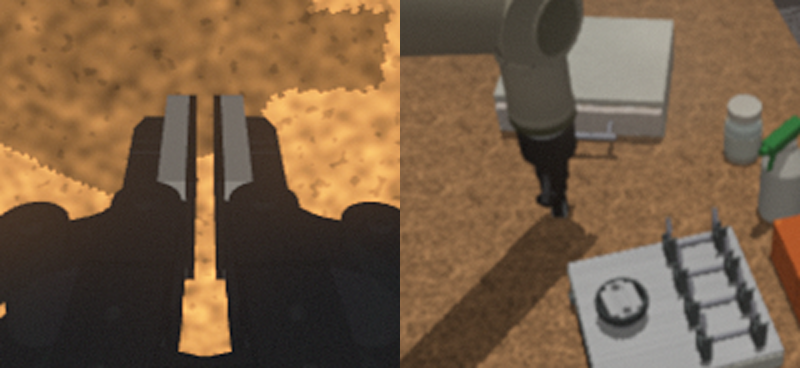

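```bash
python3 - <<'E'
from h import *
c=calibration('side'); print(proj(c,[.4548,.0827,.0025]),proj(c,[.4548,.0827,.0305]))
E
python3 -m crank '[{"translation":[0,0,2],"roll":0,"fingers":4},{"translation":[0,0,4],"roll":0,"fingers":4},{"translation":[0,0,4],"roll":0,"fingers":4}]'
```

```text
[182.04579375 194.23633457] [180.90304215 187.91947731]
clock: 9.03
eef_pos: [0.4545, 0.0824, 0.0061]
orientation: [0.158, 0.987, -0.0, -0.0]
force: [-0.6, 0.2, 0.4]
opening: 0.0043
```

```bash
python3 -m crank '[{"translation":[0,0,2],"roll":0,"fingers":4},{"translation":[0,0,4],"roll":0,"fingers":4},{"translation":[0,0,4],"roll":0,"fingers":4}]'|sed -n '2p;4p'; python3 -m crank '[{"translation":[0,0,2],"roll":0,"fingers":4},{"translation":[0,0,4],"roll":0,"fingers":4},{"translation":[0,0,4],"roll":0,"fingers":4}]'|sed -n '2p;4p'
```

```text
eef_pos: [0.4545, 0.0825, 0.0021]
force: [0.6, -1.3, 0.3]
eef_pos: [0.4545, 0.0825, -0.0019]
force: [0.0, -0.3, -0.3]
```

```bash
python3 -m crank '[{"translation":[0,0,2],"roll":0,"fingers":4},{"translation":[0,0,4],"roll":0,"fingers":4},{"translation":[0,0,4],"roll":0,"fingers":4}]'|sed -n '2p;4p'; python3 -m crank '[{"translation":[0,0,1],"roll":0,"fingers":4},{"translation":[0,0,3],"roll":0,"fingers":4},{"translation":[0,0,3],"roll":0,"fingers":4}]'|sed -n '2p;4p'
python3 - <<'E'
from h import *
s=read_state(); print(s['force'],s['joint_efforts'].round(1),s['eef_pos'])
a,_=snap('side'); b,_=snap('scene')
print(tri([(calibration('side'),(180,187)),(calibration('scene'),(0,0))])[0][0]*0)
cv2.imwrite('pics/s8.png',cv2.cvtColor(np.hstack([cv2.resize(a[130:230,130:230],(400,400),interpolation=2),cv2.resize(b[110:210,190:290],(400,400),interpolation=2)]),4))
print(proj(calibration('side'),s['eef_pos']),proj(calibration('scene'),s['eef_pos']))
E
```

```text
eef_pos: [0.4545, 0.0825, -0.0059]
force: [0.7, -1.0, -0.2]
eef_pos: [0.4546, 0.0825, -0.0089]
force: [0.2, -0.2, 0.0]
[ 0.22692289 -0.19751377  0.00720069] [ -0.1 -40.1 -17.1 -27.5   0.1  -0.1  -0. ] [ 0.45456489  0.08249524 -0.00886861]
0.0
[182.43182436 196.80653805] [220.32120977 178.74154137]
```

View pics/s8.png

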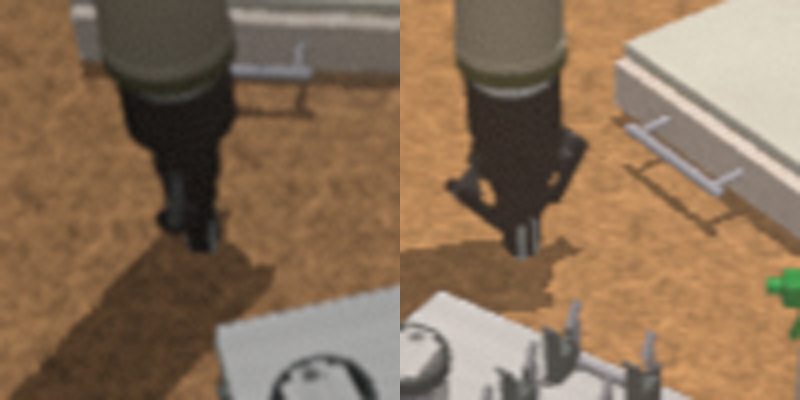

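Side tip at (181,192.5) and scene tip at (220,173.7): about 19 mm above the reported TCP. So tool z is off by roughly 27 mm. Touch the table to measure it.

```bash
python3 -m crank '[{"translation":[0,0,2],"roll":0,"fingers":4},{"translation":[0,0,4],"roll":0,"fingers":4},{"translation":[0,0,4],"roll":0,"fingers":4}]'|sed -n '2p;4p'; python3 -m crank '[{"translation":[0,0,1],"roll":0,"fingers":4},{"translation":[0,0,2],"roll":0,"fingers":4},{"translation":[0,0,2],"roll":0,"fingers":4}]'|sed -n '2p;4p';python3 -m crank '[{"translation":[0,0,1],"roll":0,"fingers":4},{"translation":[0,0,2],"roll":0,"fingers":4},{"translation":[0,0,2],"roll":0,"fingers":4}]'|sed -n '2p;4p';python3 -m crank '[{"translation":[0,0,1],"roll":0,"fingers":4},{"translation":[0,0,2],"roll":0,"fingers":4},{"translation":[0,0,2],"roll":0,"fingers":4}]'|sed -n '2p;4p'
```

```text
eef_pos: [0.4545, 0.0825, -0.013]
force: [0.1, -0.5, -0.6]
eef_pos: [0.4546, 0.0825, -0.0147]
force: [-0.1, -0.2, -0.1]
eef_pos: [0.4546, 0.0825, -0.0168]
force: [-0.2, 0.4, 0.6]
eef_pos: [0.4546, 0.0825, -0.0188]
force: [-0.4, -0.2, -0.1]
```

```bash
python3 -m crank '[{"translation":[0,0,1],"roll":0,"fingers":4},{"translation":[0,0,2],"roll":0,"fingers":4},{"translation":[0,0,2],"roll":0,"fingers":4}]'|sed -n '2p;4p';python3 -m crank '[{"translation":[0,0,1],"roll":0,"fingers":4},{"translation":[0,0,2],"roll":0,"fingers":4},{"translation":[0,0,2],"roll":0,"fingers":4}]'|sed -n '2p;4p'
```

```text
eef_pos: [0.4546, 0.0825, -0.0208]
force: [0.1, -0.2, -0.2]
eef_pos: [0.4546, 0.0825, -0.0228]
force: [-1.0, -0.3, 0.2]
```

```bash
python3 -m crank '[{"translation":[0,0,1],"roll":0,"fingers":4},{"translation":[0,0,1],"roll":0,"fingers":4}]'|sed -n '2p;4p';python3 - <<'E'
from h import *
print(read_state()['joint_efforts'].round(1), read_state()['wrist_torque'])
E
```

```text
eef_pos: [0.4546, 0.0826, -0.0237]
force: [-0.0, 0.1, 0.6]
[ -0.1 -41.5 -17.3 -26.4   0.   -0.   -0. ] [0.0081952  0.02661227 0.01385666]
```

```bash
for a in 1; do python3 -m crank '[{"translation":[0,0,1],"roll":0,"fingers":4},{"translation":[0,0,1.5],"roll":0,"fingers":4}]'|sed -n '2p;4p'; python3 -m crank '[{"translation":[0,0,1],"roll":0,"fingers":4},{"translation":[0,0,1.5],"roll":0,"fingers":4}]'|sed -n '2p;4p'; python3 -m crank '[{"translation":[0,0,1],"roll":0,"fingers":4},{"translation":[0,0,1.5],"roll":0,"fingers":4}]'|sed -n '2p;4p'; done
```

```text
eef_pos: [0.4547, 0.0825, -0.0252]
force: [0.4, -0.2, 0.5]
eef_pos: [0.4547, 0.0825, -0.0267]
force: [-0.7, 0.5, 0.1]
eef_pos: [0.4548, 0.0826, -0.0276]
force: [-7.9, -2.7, 20.8]
```

Contact at reported z = −27 mm: the fingertips are 27 mm *behind* the reported TCP, a 35 mm offset from the data sheet. I'll use grasp point = reported − 46 mm along tool z from now on.

```bash
cat >> h.py <<'E'
G0=np.array([0,.001,-.046])   # true grasp point in reported tool frame
def tog(p,yaw=None):
    """as to(), for the true grasp point (roll about tool z keeps the eef axis)"""
    return to(np.array(p)+[0,0,-.046],yaw)
E
python3 -m crank '[{"translation":[0,0,-40],"roll":0,"fingers":30},{"translation":[0,0,-80],"roll":0,"fingers":30},{"translation":[0,40,-80],"roll":0,"fingers":30},{"translation":[0,80,-80],"roll":0,"fingers":30},{"translation":[0,120,-80],"roll":0,"fingers":30}]' 60|sed -n 2p;python3 -m crank '[{"translation":[0,30,0],"roll":0,"fingers":30},{"translation":[0,43,0],"roll":0,"fingers":30},{"translation":[0,43,0],"roll":0,"fingers":30},{"translation":[0,43,30],"roll":0,"fingers":30},{"translation":[0,43,57],"roll":0,"fingers":30}]'|sed -n 2p;python3 -m crank '[{"translation":[0,0,0],"roll":0,"fingers":30},{"translation":[0,0,0],"roll":0,"fingers":4},{"translation":[0,0,0],"roll":0,"fingers":4},{"translation":[0,0,0],"roll":0,"fingers":4},{"translation":[0,0,0],"roll":0,"fingers":4}]'
```

```text
eef_pos: [0.4941, 0.1932, 0.0524]
eef_pos: [0.506, 0.2361, -0.0053]
clock: 13.55
eef_pos: [0.5051, 0.2355, -0.0052]
orientation: [0.159, 0.987, -0.0, -0.0]
force: [-0.7, -0.9, -1.5]
opening: 0.0086
```

Now it holds something (8.6 mm). Pull, with a bit of overrun to feel the stop.

```bash
python3 -m crank '[{"translation":[0,-10,0],"roll":0,"fingers":4},{"translation":[0,-25,0],"roll":0,"fingers":4},{"translation":[0,-45,0],"roll":0,"fingers":4},{"translation":[0,-65,0],"roll":0,"fingers":4},{"translation":[0,-85,0],"roll":0,"fingers":4}]' 60; python3 -m crank '[{"translation":[0,-20,0],"roll":0,"fingers":4},{"translation":[0,-40,0],"roll":0,"fingers":4},{"translation":[0,-55,0],"roll":0,"fingers":4},{"translation":[0,-67,0],"roll":0,"fingers":4},{"translation":[0,-71,0],"roll":0,"fingers":4}]' ;  python3 -m crank '[{"translation":[0,-2,0],"roll":0,"fingers":4},{"translation":[0,-4,0],"roll":0,"fingers":4},{"translation":[0,-4,0],"roll":0,"fingers":4}]'
python3 - <<'E'
from h import *
print(read_state()['joint_pos'].round(2),tool()[0])
E
```

```text
clock: 13.97
eef_pos: [0.4779, 0.1548, -0.0052]
orientation: [0.158, 0.987, 0.0, -0.0]
force: [0.6, 1.7, -1.7]
opening: 0.0086
clock: 14.38
eef_pos: [0.4548, 0.0864, -0.0053]
orientation: [0.159, 0.987, -0.001, -0.001]
force: [-3.6, 2.3, -1.0]
opening: 0.0087
clock: 14.63
eef_pos: [0.454, 0.0838, -0.0053]
orientation: [0.158, 0.987, -0.001, -0.001]
force: [-5.0, 0.4, 1.4]
opening: 0.0089
[ 0.79  0.54 -1.23  2.04  0.61  1.    0.5 ] [ 0.45399029  0.0838035  -0.00526103]
```

```bash
python3 -m crank '[{"translation":[0,3,0],"roll":0,"fingers":30},{"translation":[0,3,0],"roll":0,"fingers":30},{"translation":[0,3,0],"roll":0,"fingers":30},{"translation":[0,3,-40],"roll":0,"fingers":30},{"translation":[0,3,-80],"roll":0,"fingers":30}]' 40|sed -n 2p
python3 -m crank '[{"translation":[0,20,-40],"roll":0.125,"fingers":50},{"translation":[0,40,-80],"roll":0.25,"fingers":50},{"translation":[0,60,-120],"roll":0.375,"fingers":50},{"translation":[0,80,-130],"roll":0.5,"fingers":50},{"translation":[0,80,-130],"roll":0.625,"fingers":50}]' |sed -n 2p
python3 -m crank '[{"translation":[0,0,0],"roll":0.125,"fingers":50},{"translation":[0,0,0],"roll":0.25,"fingers":50},{"translation":[0,0,0],"roll":0.375,"fingers":50},{"translation":[0,0,0],"roll":0.5,"fingers":50},{"translation":[0,0,0],"roll":0.625,"fingers":50}]' |sed -n 2p
python3 -m crank '[{"translation":[0,0,0],"roll":0.12,"fingers":50},{"translation":[0,0,0],"roll":0.24,"fingers":50},{"translation":[0,0,0],"roll":0.32,"fingers":50},{"translation":[0,0,0],"roll":0.32,"fingers":50},{"translation":[0,0,0],"roll":0.32,"fingers":50}]' |sed -n 2p
python3 - <<'E'
from h import *
print(read_state()['joint_pos'].round(2),tool()[0])
im,c=snap('wrist','w9.png')
for k in range(4):
    print(k,[(np.round(l['uv']).tolist(),round(l['confidence'],2),atz(c,l['uv'],.034)[:2].round(3).tolist()) for l in landmark_of('wrist','tube%d_mid'%k)[:4]])
print([(l['bbox'],round(l['confidence'],2)) for l in find_in('wrist','tube0_mid')])
print([(l['uv'],atz(c,l['uv'],.042).round(3)) for l in landmark_of('wrist','cabinet_drawer0_handle')])
E
```

```text
eef_pos: [0.4548, 0.0874, 0.0749]
eef_pos: [0.4833, 0.1687, 0.2099]
eef_pos: [0.4814, 0.1632, 0.2052]
eef_pos: [0.4813, 0.1633, 0.2051]
[ 0.59  0.21 -1.11  1.72  0.2   1.33 -0.88] [0.48130929 0.1632534  0.20508391]
0 [([326.0, 112.0], 0.84, [0.568, 0.193])]
1 [([279.0, 118.0], 0.86, [0.522, 0.202])]
2 [([225.0, 119.0], 0.87, [0.472, 0.217])]
3 []
[([313.1, 42.4, 32.5, 139.0], 0.63)]
[([251.0, 242.7], array([0.455, 0.085, 0.042]))]
```

View pics/w9.png

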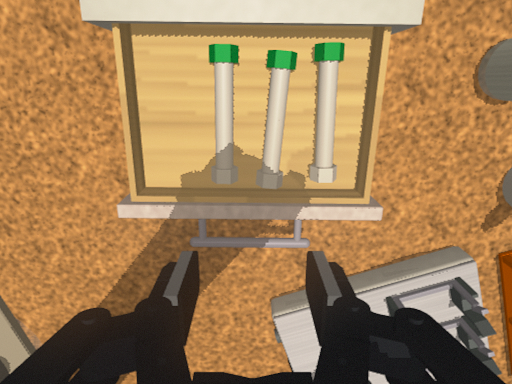

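Drawer fully out; three tubes with caps at (223,53), (281,60), (329,52) and lower ends at (225,174), (270,178), (322,173). Next a clean look at the mixer from above.

```bash
python3 - <<'E'
from h import *
c=lastc('wrist'); T={}
for n,a,b in ((2,(223,53),(225,174)),(1,(281,60),(270,178)),(0,(329,52),(322,173))):
    A=atz(c,a,.036);B=atz(c,b,.036); print(n,((A+B)/2).round(4),np.hypot(*(A-B)[:2]).round(3),'yaw',np.arctan2(*(A-B)[1::-1]).round(3))
    T[n]=[*((A+B)/2).tolist(),np.arctan2(*(A-B)[1::-1])]
json.dump(T,open('tubes.json','w'))
print(to([.47,-.12,.27],-np.pi/2))
E
python3 -m crank '[{"translation":[-40,0,-30],"roll":0.125,"fingers":60},{"translation":[-80,0,-60],"roll":0.25,"fingers":60},{"translation":[-120,0,-65],"roll":0.375,"fingers":60},{"translation":[-160,0,-65],"roll":0.5,"fingers":60},{"translation":[-200,0,-65],"roll":0.625,"fingers":60}]' |sed -n 2p
python3 -m crank '[{"translation":[0,30,0],"roll":0.125,"fingers":60},{"translation":[0,60,0],"roll":0.25,"fingers":60},{"translation":[0,60,0],"roll":0.375,"fingers":60},{"translation":[0,60,0],"roll":0.5,"fingers":60},{"translation":[0,60,0],"roll":0.6,"fingers":60}]' |sed -n 2p
python3 - <<'E'
from h import *
print(to([.47,-.12,.27],-np.pi/2),read_state()['joint_pos'].round(2))
E
```

```text
2 [0.4715 0.2196 0.036 ] 0.115 yaw 1.248
1 [0.5175 0.1993 0.036 ] 0.114 yaw 1.185
0 [0.5657 0.1901 0.036 ] 0.115 yaw 1.268
[array([-272.5,   77.4,  -65.1]), np.float64(1.255)]
eef_pos: [0.4217, -0.0188, 0.2712]
eef_pos: [0.4573, -0.0663, 0.2696]
[array([11.5, 54. , -0.5]), np.float64(0.022)] [ 1.01 -0.02 -0.93  1.72 -0.02  1.43 -1.46]
```

```bash
python3 -m crank '[{"translation":[12,30,0],"roll":0.022,"fingers":60},{"translation":[12,54,0],"roll":0.022,"fingers":60},{"translation":[12,54,0],"roll":0.022,"fingers":60},{"translation":[12,54,0],"roll":0.022,"fingers":60},{"translation":[12,54,0],"roll":0.022,"fingers":60}]' |sed -n 2p
python3 - <<'E'
from h import *
im,c=snap('wrist','w10.png')
for q,z in (('clip',.078),('hole',.084)):
    print(q,[(np.round(l['uv']).tolist(),round(l['confidence'],2),atz(c,l['uv'],z)[:2].round(4).tolist()) for l in landmark_of('wrist',q)[:5]])
E
```

```text
eef_pos: [0.4708, -0.1189, 0.2697]
clip [([284.0, 2.0], 0.96, [0.6254, -0.1474]), ([343.0, 5.0], 0.92, [0.6229, -0.2024]), ([228.0, 5.0], 0.66, [0.6222, -0.0946]), ([168.0, 4.0], 0.57, [0.6227, -0.0374]), ([81.0, 170.0], 0.46, [0.4612, 0.0683])]
hole [([238.0, 137.0], 0.88, [0.499, -0.1029]), ([276.0, 127.0], 0.64, [0.5095, -0.1425])]
```

View pics/w10.png

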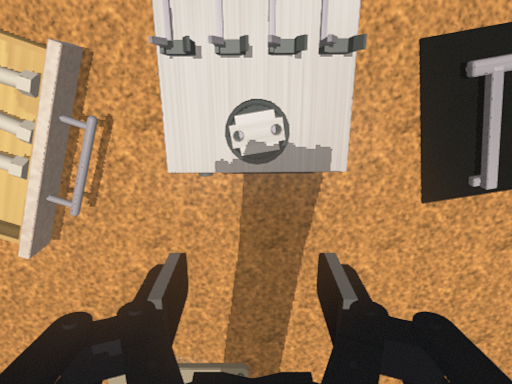

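Mixer front edge (169,171)–(348,170), collar at (257,132) with holes (238,135),(276,128), near forks at v≈45. I'll move on 100 mm to see both forks.

```bash
python3 -m crank '[{"translation":[40,0,0],"roll":0,"fingers":60},{"translation":[80,0,0],"roll":0,"fingers":60},{"translation":[110,0,0],"roll":0,"fingers":60},{"translation":[110,0,0],"roll":0,"fingers":60},{"translation":[110,0,0],"roll":0,"fingers":60}]' |sed -n 2p
python3 - <<'E'
from h import *
c0=lastc('wrist')
a=atz(c0,(169,171),.045);b=atz(c0,(348,170),.045); print('front edge',a,b,np.arctan2(*(a-b)[1::-1])-np.pi/2)
im,c=snap('wrist','w11.png')
for q,z in (('clip',.078),('hole',.084)):
    print(q,[(np.round(l['uv']).tolist(),round(l['confidence'],2),atz(c,l['uv'],z)[:2].round(4).tolist()) for l in landmark_of('wrist',q)[:5]])
print(find_in('wrist','clip'))
E
```

```text
eef_pos: [0.5815, -0.1173, 0.2687]
front edge [ 0.45178096 -0.01922662  0.045     ] [ 0.45476709 -0.23307529  0.045     ] 0.013962883340215226
clip [([339.0, 124.0], 0.95, [0.6239, -0.2061]), ([230.0, 123.0], 0.93, [0.6233, -0.0933]), ([285.0, 122.0], 0.88, [0.6248, -0.1503]), ([176.0, 123.0], 0.57, [0.6228, -0.0365])]
hole [([277.0, 227.0], 0.85, [0.5082, -0.1456]), ([240.0, 234.0], 0.59, [0.4993, -0.1029])]
[{'bbox': [157.1, 58.0, 206.5, 197.8], 'confidence': 0.97}]
```

View pics/w11.png

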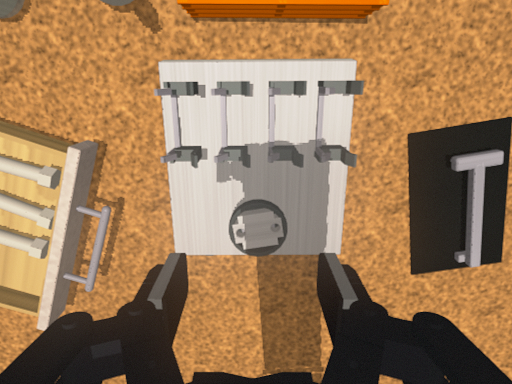

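Clips found: forks pairs at u≈177–340, row x=0.6235 and y≈−0.038,−0.0945,−0.150,−0.206, mixer yaw≈0.01; holes at (277,227),(240,234). Now pick tube0.

```bash
python3 -m crank '[{"translation":[0,-40,0],"roll":-0.125,"fingers":50},{"translation":[0,-80,0],"roll":-0.25,"fingers":50},{"translation":[0,-120,0],"roll":-0.375,"fingers":40},{"translation":[0,-160,0],"roll":-0.5,"fingers":36},{"translation":[-10,-200,0],"roll":-0.625,"fingers":36}]' |sed -n 2p
python3 -m crank '[{"translation":[0,0,0],"roll":-0.125,"fingers":36},{"translation":[0,0,0],"roll":-0.25,"fingers":36},{"translation":[0,0,0],"roll":-0.375,"fingers":36},{"translation":[0,0,0],"roll":-0.5,"fingers":36},{"translation":[0,0,0],"roll":-0.625,"fingers":36}]' |sed -n 2p
python3 - <<'E'
from h import *
print(to([.5657,.1901,.11],1.268-np.pi/2),read_state()['joint_pos'].round(2))
E
```

```text
eef_pos: [0.5693, 0.0819, 0.2704]
eef_pos: [0.569, 0.0805, 0.2705]
[array([103.7, -36.7, 160.3]), np.float64(-0.006)] [ 0.69  0.43 -1.21  1.45  0.4   1.54 -0.81]
```

```bash
python3 -m crank '[{"translation":[40,-20,40],"roll":0,"fingers":36},{"translation":[80,-36,80],"roll":0,"fingers":36},{"translation":[104,-36,120],"roll":0,"fingers":36},{"translation":[104,-36,160],"roll":0,"fingers":36},{"translation":[104,-36,160],"roll":0,"fingers":36}]' 80|sed -n 2p
python3 -m crank '[{"translation":[0,0,0],"roll":0,"fingers":36},{"translation":[0,0,0],"roll":0,"fingers":36}]'|sed -n 2p
python3 - <<'E'
from h import *
im,c=snap('wrist','w12.png'); o,r=tool()
for k in range(3):
    for l in landmark_of('wrist','tube%d_mid'%k)[:2]:
        p=atz(c,l['uv'],.034); print(k,l,p.round(4), (r.inv().apply(p-o)*1000).round(1))
print(to([.5665,.191,-.002],1.268-np.pi/2),read_state()['joint_pos'].round(2))
# green cap segmentation
h=cv2.cvtColor(im,cv2.COLOR_RGB2HSV); m=cv2.inRange(h,(45,120,40),(80,255,255))
n,_,st,ce=cv2.connectedComponentsWithStats(m)
for s,e in zip(st[1:],ce[1:]):
    if s[4]>100: print(s,e.round(1),atz(c,e,.040).round(4))
E
```

```text
eef_pos: [0.5663, 0.192, 0.1083]
eef_pos: [0.5665, 0.1905, 0.1099]
1 {'uv': [190.3, 199.9], 'confidence': 0.82} [0.5211 0.2025 0.034 ] [ -3.  -48.3  77.5]
2 {'uv': [118.3, 195.4], 'confidence': 0.8} [0.4702 0.2228 0.034 ] [   0.6 -102.9   77.4]
[array([ -0.2,  -2.7, 114.3]), np.float64(-0.013)] [ 0.42  0.59 -1.11  1.61  0.55  1.29 -1.09]
[233 109  38  25 868] [251.  120.5] [0.584  0.2456 0.04  ]
[ 94 110  40  25 900] [113.3 122.3] [0.4929 0.2738 0.04  ]
[172 117  38  27 900] [190.1 129.8] [0.5416 0.2526 0.04  ]
```

```bash
python3 -m crank '[{"translation":[0,-1,40],"roll":-0.013,"fingers":36},{"translation":[0,-1,75],"roll":-0.013,"fingers":36},{"translation":[0,-1,100],"roll":-0.013,"fingers":36},{"translation":[0,-1,111],"roll":-0.013,"fingers":36},{"translation":[0,-1,111],"roll":-0.013,"fingers":36}]' 90
python3 -m crank '[{"translation":[0,0,0],"roll":0,"fingers":36},{"translation":[0,0,0],"roll":0,"fingers":8},{"translation":[0,0,0],"roll":0,"fingers":8},{"translation":[0,0,0],"roll":0,"fingers":8},{"translation":[0,0,0],"roll":0,"fingers":8}]' 90
python3 -m crank '[{"translation":[0,0,-30],"roll":0,"fingers":8},{"translation":[0,0,-70],"roll":0,"fingers":8},{"translation":[0,0,-110],"roll":0,"fingers":8},{"translation":[0,0,-150],"roll":0,"fingers":8},{"translation":[0,0,-190],"roll":0,"fingers":8}]'
python3 - <<'E'
from h import *
print(to([.6235,-.150,.16],-np.pi/2+.01),read_state()['joint_pos'].round(2))
E
```

```text
clock: 20.7
eef_pos: [0.566, 0.1903, -0.0022]
orientation: [0.805, 0.593, -0.001, -0.0]
force: [0.6, -1.0, 0.8]
opening: 0.0361
clock: 21.12
eef_pos: [0.5679, 0.1923, 0.0014]
orientation: [0.805, 0.593, 0.002, 0.001]
force: [-0.3, -0.3, 6.7]
opening: 0.0146
clock: 21.53
eef_pos: [0.5662, 0.1918, 0.1923]
orientation: [0.805, 0.593, 0.001, 0.0]
force: [0.8, -1.1, -0.4]
opening: 0.0144
[array([-309.6,  155.8,   32.3]), np.float64(1.26)] [ 0.45  0.52 -1.16  1.51  0.48  1.42 -1.04]
```

```bash
python3 -m crank '[{"translation":[-35,15,0],"roll":0.125,"fingers":8},{"translation":[-70,30,0],"roll":0.25,"fingers":8},{"translation":[-105,45,0],"roll":0.375,"fingers":8},{"translation":[-140,60,0],"roll":0.5,"fingers":8},{"translation":[-175,75,0],"roll":0.625,"fingers":8}]' |sed -n 2p
python3 - <<'E'
from h import *
print(to([.6235,-.150,.16],-np.pi/2+.01))
E
```

```text
eef_pos: [0.5864, 0.0005, 0.1905]
[array([-60. , 142.9,  30.7]), np.float64(0.629)]
```

```bash
python3 -m crank '[{"translation":[-15,35,0],"roll":0.125,"fingers":8},{"translation":[-30,70,0],"roll":0.25,"fingers":8},{"translation":[-45,105,0],"roll":0.375,"fingers":8},{"translation":[-60,143,0],"roll":0.5,"fingers":8},{"translation":[-60,143,25],"roll":0.625,"fingers":8}]' |sed -n 2p
python3 -m crank '[{"translation":[0,0,10],"roll":0,"fingers":8},{"translation":[0,0,30],"roll":0,"fingers":8},{"translation":[0,0,35],"roll":0,"fingers":8},{"translation":[0,0,35],"roll":0,"fingers":8}]'
python3 - <<'E'
from h import *
im,c=snap('wrist','w13.png'); o,r=tool()
print(to([.6235,-.150,.12],-np.pi/2+.01),read_state()['joint_pos'].round(2))
print([(np.round(l['uv']).tolist(),round(l['confidence'],2),atz(c,l['uv'],.078)[:2].round(4).tolist()) for l in landmark_of('wrist','clip')[:5]])
for l in landmark_of('wrist','tube0_mid')[:2]:print(l)
print('clip tops',[proj(c,[.6235+dx,y,z]).round().tolist() for y in (-.15,-.206) for dx in(-.042,.042) for z in (.108,.078)])
cv2.imwrite('pics/w13b.png',cv2.resize(cv2.cvtColor(im,4),(800,600),interpolation=2))
E
```

```text
eef_pos: [0.6273, -0.1589, 0.1686]
clock: 22.7
eef_pos: [0.6234, -0.1468, 0.1283]
orientation: [1.0, 0.012, -0.001, -0.0]
force: [-0.3, -0.9, -0.2]
opening: 0.0147
[array([-0.6,  2.9,  9.5]), np.float64(0.014)] [ 0.75  0.55 -0.82  1.47  0.41  1.3  -1.65]
[([178.0, 206.0], 0.76, [0.6234, -0.0948]), ([100.0, 209.0], 0.75, [0.6204, -0.0412]), ([334.0, 208.0], 0.59, [0.625, -0.2026])]
{'uv': [254.3, 274.2], 'confidence': 0.81}
clip tops [[257.0, 285.0], [256.0, 262.0], [261.0, 158.0], [260.0, 148.0], [343.0, 287.0], [332.0, 264.0], [359.0, 160.0], [345.0, 150.0]]
```

View pics/w13b.png

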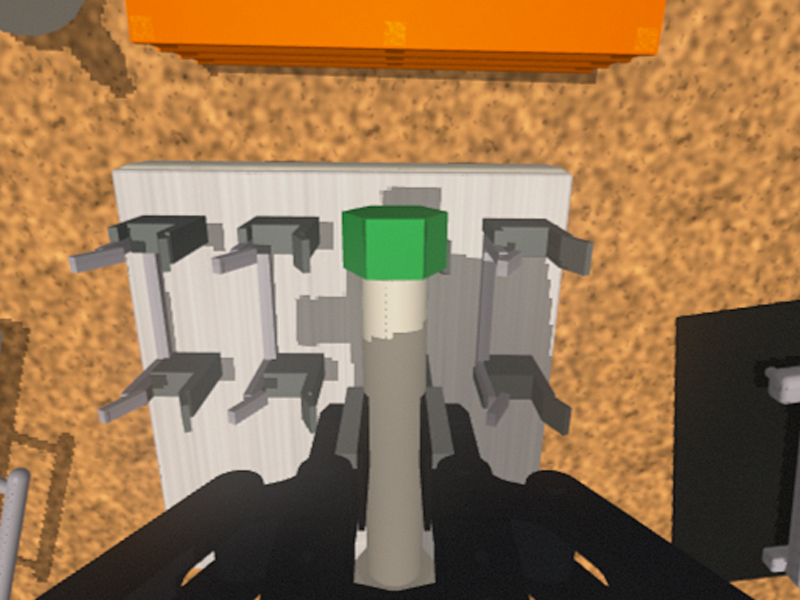

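The view shows the tube (cap at 395,240 of 800) over the third clip, aligned; jaws on the left of each clip. Insert.

```bash
python3 -m crank '[{"translation":[0,2.5,20],"roll":0.014,"fingers":8},{"translation":[0,2.5,40],"roll":0.014,"fingers":8},{"translation":[0,2.5,48],"roll":0.014,"fingers":8},{"translation":[0,2.5,48],"roll":0.014,"fingers":8}]' 110
python3 -m crank '[{"translation":[0,0,6],"roll":0,"fingers":8},{"translation":[0,0,12],"roll":0,"fingers":8},{"translation":[0,0,18],"roll":0,"fingers":8},{"translation":[0,0,22],"roll":0,"fingers":8}]'
python3 -m crank '[{"translation":[0,0,4],"roll":0,"fingers":8},{"translation":[0,0,8],"roll":0,"fingers":8},{"translation":[0,0,12],"roll":0,"fingers":8},{"translation":[0,0,12],"roll":0,"fingers":8}]'
```

```text
clock: 23.18
eef_pos: [0.6234, -0.1505, 0.0798]
orientation: [1.0, 0.003, -0.001, -0.0]
force: [-0.6, -0.3, -1.5]
opening: 0.0139
clock: 23.52
eef_pos: [0.625, -0.1506, 0.0591]
orientation: [1.0, 0.003, 0.001, 0.0]
force: [-0.5, 5.7, 3.4]
opening: 0.0133
clock: 23.85
eef_pos: [0.6269, -0.1497, 0.0559]
orientation: [1.0, 0.003, 0.003, 0.001]
force: [-27.6, 4.3, 71.4]
opening: 0.0084
```

```bash
python3 -m crank '[{"translation":[0,0,-10],"roll":0,"fingers":8},{"translation":[0,0,-12],"roll":0,"fingers":8}]'
python3 - <<'E'
from h import *
w,c=snap('wrist','w14.png'); a,_=snap('side'); b,_=snap('scene')
wl=cv2.resize(w[90:330,130:400],(450,400),interpolation=2)
sl=cv2.resize(a[180:290,180:310],(350,296),interpolation=2); sc=cv2.resize(b[180:260,150:280],(350,215),interpolation=2)
r_=np.vstack([sl,sc]); wl=np.vstack([wl,np.zeros((r_.shape[0]-400,450,3),np.uint8)])
cv2.imwrite('pics/s14.png',cv2.cvtColor(np.hstack([wl,r_]),4))
print(landmark_of('wrist','tube0_mid'),tool()[0],read_state()['force'])
E
```

```text
clock: 24.02
eef_pos: [0.6256, -0.1507, 0.0617]
orientation: [1.0, 0.003, 0.002, 0.001]
force: [-0.2, 0.1, -0.1]
opening: 0.0082
[{'uv': [250.2, 269.0], 'confidence': 0.76}] [ 0.62451615 -0.1506209   0.05879506] [-0.20924193  0.96300092  6.58790438]
```

View pics/s14.png

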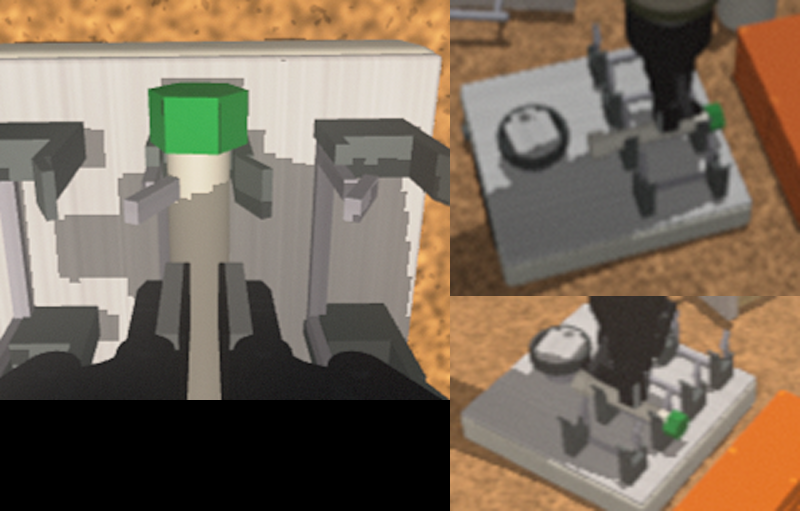

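The tube is down in the third clip with the jaw arm over it. The fingers slid off its top and then pressed it; contact at the height of a seated tube's top (87 mm). On to tube1.

```bash
python3 -m crank '[{"translation":[0,0,-40],"roll":0,"fingers":8},{"translation":[0,0,-80],"roll":0,"fingers":8},{"translation":[0,0,-120],"roll":0,"fingers":20},{"translation":[-10,-35,-130],"roll":-0.125,"fingers":36},{"translation":[-20,-70,-130],"roll":-0.25,"fingers":36}]' 90|sed -n 2p
python3 -m crank '[{"translation":[-10,-40,0],"roll":-0.125,"fingers":36},{"translation":[-10,-80,0],"roll":-0.25,"fingers":36},{"translation":[-10,-120,0],"roll":-0.375,"fingers":36},{"translation":[-10,-160,0],"roll":-0.5,"fingers":36},{"translation":[-10,-160,0],"roll":-0.625,"fingers":36}]' |sed -n 2p
python3 - <<'E'
from h import *
print(to([.5195,.200,.11],1.185-np.pi/2),read_state()['joint_pos'].round(2))
E
```

```text
eef_pos: [0.6051, -0.082, 0.1914]
eef_pos: [0.5504, 0.0805, 0.1889]
[array([ 74.1, -98.5,  79.2]), np.float64(-0.287)] [ 0.69  0.39 -1.13  1.62  0.36  1.36 -1.16]
```

```bash
python3 -m crank '[{"translation":[25,-33,20],"roll":-0.12,"fingers":36},{"translation":[50,-66,40],"roll":-0.24,"fingers":36},{"translation":[74,-98,60],"roll":-0.287,"fingers":36},{"translation":[74,-98,79],"roll":-0.287,"fingers":36},{"translation":[74,-98,79],"roll":-0.287,"fingers":36}]'|sed -n 2p
python3 -m crank '[{"translation":[0,0,0],"roll":0,"fingers":36},{"translation":[0,0,0],"roll":0,"fingers":36}]'|sed -n 2p
cat > cap.py <<'E'
from h import *
im,c=snap('wrist'); o,r=tool()
h=cv2.cvtColor(im,cv2.COLOR_RGB2HSV); m=cv2.inRange(h,(45,120,40),(80,255,255))
n,_,st,ce=cv2.connectedComponentsWithStats(m)
for s,e in zip(st[1:],ce[1:]):
    if s[4]>100: p=atz(c,e,.040); print(s,e.round(1),p.round(4),'tool',(r.inv().apply(p-o)*1000).round(1))
for k in range(3):
    for l in landmark_of('wrist','tube%d_mid'%k)[:2]:
        p=atz(c,l['uv'],.034); print(k,np.round(l['uv']),round(l['confidence'],2),p.round(4),'tool',(r.inv().apply(p-o)*1000).round(1))
E
python3 cap.py
python3 - <<'E'
from h import *
print(to([.5195,.200,.0],1.185-np.pi/2),read_state()['joint_pos'].round(2))
E
```

```text
eef_pos: [0.521, 0.1936, 0.1053]
eef_pos: [0.5257, 0.1899, 0.1099]
[138  99  41  26 871] [158.2 111.5] [0.4919 0.2739 0.04  ] tool [ 63.8 -64.6  70.3]
[216 101  39  24 878] [235.4 112. ] [0.5405 0.2528 0.04  ] tool [ 63.6 -11.7  70.4]
1 [241. 189.] 0.71 [0.521 0.199 0.034] tool [ 6.5 -8.4 76.4]
2 [171. 191.] 0.61 [0.471  0.2183 0.034 ] tool [  4.5 -61.9  76.3]
[array([  6.7, -10.2, 110.5]), np.float64(-0.019)] [ 0.47  0.5  -1.13  1.71  0.48  1.24 -1.18]
```

```bash
python3 -m crank '[{"translation":[6.5,-10,30],"roll":-0.019,"fingers":36},{"translation":[6.5,-10,60],"roll":-0.019,"fingers":36},{"translation":[6.5,-10,70],"roll":-0.019,"fingers":36},{"translation":[6.5,-10,70],"roll":-0.019,"fingers":36}]'|sed -n 2p; python3 -m crank '[{"translation":[0,0,20],"roll":0,"fingers":36},{"translation":[0,0,41],"roll":0,"fingers":36},{"translation":[0,0,41],"roll":0,"fingers":36},{"translation":[0,0,41],"roll":0,"fingers":36}]' 
python3 -m crank '[{"translation":[0,0,0],"roll":0,"fingers":8},{"translation":[0,0,0],"roll":0,"fingers":8},{"translation":[0,0,0],"roll":0,"fingers":8},{"translation":[0,0,0],"roll":0,"fingers":8}]' 110
python3 - <<'E'
from h import *
print(to([.5195,.200,.0],1.185-np.pi/2),read_state()['joint_pos'].round(2))
E
```

```text
eef_pos: [0.5175, 0.1994, 0.038]
clock: 26.5
eef_pos: [0.519, 0.2006, -0.0002]
orientation: [0.829, 0.559, 0.0, -0.0]
force: [-0.1, -0.5, 0.7]
opening: 0.0361
clock: 26.83
eef_pos: [0.5198, 0.2015, 0.0012]
orientation: [0.829, 0.559, 0.002, 0.0]
force: [-1.8, -0.1, 8.1]
opening: 0.0138
[array([-1.5,  0.2,  1.2]), np.float64(0.001)] [ 0.37  0.63 -1.03  1.81  0.62  1.06 -1.28]
```

```bash
python3 -m crank '[{"translation":[0,0,-40],"roll":0,"fingers":8},{"translation":[0,0,-80],"roll":0,"fingers":8},{"translation":[0,0,-120],"roll":0,"fingers":8},{"translation":[0,0,-160],"roll":0,"fingers":8},{"translation":[0,0,-190],"roll":0,"fingers":8}]'|tail -1
python3 -m crank '[{"translation":[-35,15,0],"roll":0.125,"fingers":8},{"translation":[-70,30,0],"roll":0.25,"fingers":8},{"translation":[-105,45,0],"roll":0.375,"fingers":8},{"translation":[-140,60,0],"roll":0.5,"fingers":8},{"translation":[-175,75,0],"roll":0.625,"fingers":8}]' |sed -n '2p;5p'
python3 - <<'E'
from h import *
print(to([.6235,-.0935,.13],-np.pi/2+.01))
E
```

```text
opening: 0.0124
eef_pos: [0.5224, 0.0088, 0.1903]
opening: 0.0125
[array([ 31.7, 140.1,  60.6]), np.float64(0.546)]
```

```bash
python3 -m crank '[{"translation":[8,35,0],"roll":0.125,"fingers":8},{"translation":[16,70,0],"roll":0.25,"fingers":8},{"translation":[24,105,10],"roll":0.375,"fingers":8},{"translation":[32,140,30],"roll":0.5,"fingers":8},{"translation":[32,140,50],"roll":0.546,"fingers":8}]' |sed -n 2p
python3 -m crank '[{"translation":[0,0,5],"roll":0,"fingers":8},{"translation":[0,0,10],"roll":0,"fingers":8},{"translation":[0,0,10],"roll":0,"fingers":8},{"translation":[0,0,10],"roll":0,"fingers":8}]'
python3 cap.py
python3 - <<'E'
from h import *
c=lastc('wrist'); o,r=tool()
print(to([.6235,-.0935,.12],-np.pi/2+.01),read_state()['joint_pos'].round(2))
print('expected cap uv',proj(c,o+r.apply([.0575,.001,-.030])),'mid',proj(c,o+r.apply([0,.001,-.030])))
E
```

```text
eef_pos: [0.6277, -0.0978, 0.1388]
clock: 28.42
eef_pos: [0.6244, -0.09, 0.1305]
orientation: [1.0, 0.009, 0.001, 0.0]
force: [0.3, -0.3, -0.8]
opening: 0.0121
[  0   0  16  25 280] [ 5.8 11. ] [0.7499 0.081  0.04  ] tool [ 128.2 -169.1   90.9]
[ 321  124   44   28 1032] [343.1 137.5] [ 0.6685 -0.1581  0.04  ] tool [42.5 68.6 90.8]
[ 213  142   58   39 1788] [240.8 159.9] [ 0.6495 -0.0802  0.04  ] tool [25.  -9.7 90.7]
0 [335. 218.] 0.61 [ 0.6001 -0.1598  0.034 ] tool [-25.9  69.   96.7]
1 [253. 278.] 0.79 [ 0.5401 -0.092   0.034 ] tool [-84.7   0.1  96.5]
1 [179. 207.] 0.4 [ 0.6069 -0.0285  0.034 ] tool [-16.7 -62.1  96.6]
[array([-1. ,  2.6, 10. ]), np.float64(0.007)] [ 0.7   0.53 -0.86  1.5   0.41  1.29 -1.76]
expected cap uv [258.77933436 146.526844  ] mid [257.65581164 268.65492943]
```

The cap of the held tube sits at (241,160) and looks small: it has tilted cap-down in the grip (about 0.4 rad) and slid. I'll lay it on the bare table between mixer and mat with a light grip to level it, then regrasp lower.

```bash
python3 -m crank '[{"translation":[0,0,-20],"roll":0,"fingers":8},{"translation":[0,0,-45],"roll":0,"fingers":8},{"translation":[-30,35,-45],"roll":0,"fingers":8},{"translation":[-60,70,-45],"roll":0,"fingers":8},{"translation":[-90,105,-45],"roll":0,"fingers":8}]' |sed -n '2p;5p'
python3 -m crank '[{"translation":[0,40,0],"roll":0,"fingers":8},{"translation":[0,80,0],"roll":0,"fingers":8},{"translation":[0,80,40],"roll":0,"fingers":8},{"translation":[0,80,80],"roll":0,"fingers":8},{"translation":[0,80,110],"roll":0,"fingers":8}]' |sed -n '2p;5p'
python3 - <<'E'
from h import *
print(to([.532,-.277,0],-np.pi/2))
c=lastc('wrist')
E
python3 cap.py
```

```text
eef_pos: [0.5437, -0.1874, 0.1745]
opening: 0.0124
eef_pos: [0.5446, -0.268, 0.0617]
opening: 0.0128
[array([-12.7,   8.9,  61.8]), np.float64(0.015)]
[ 212  142   59   39 1836] [240.8 160. ] [ 0.5849 -0.2601  0.04  ] tool [43.5 -5.5 15.8]
1 [252. 277.] 0.64 [ 0.504  -0.2677  0.034 ] tool [-37.5   0.8  22.4]
```

```bash
python3 -m crank '[{"translation":[-10,9,25],"roll":0,"fingers":8},{"translation":[-10,9,50],"roll":0,"fingers":8},{"translation":[-10,9,56],"roll":0,"fingers":8},{"translation":[-10,9,56],"roll":0,"fingers":8}]' 30
python3 -m crank '[{"translation":[0,0,6],"roll":0,"fingers":8},{"translation":[0,0,12],"roll":0,"fingers":8},{"translation":[0,0,18],"roll":0,"fingers":8},{"translation":[0,0,18],"roll":0,"fingers":8}]' 20
python3 cap.py
```

```text
clock: 29.98
eef_pos: [0.5361, -0.2763, 0.0087]
orientation: [1.0, 0.008, 0.0, 0.0]
force: [-0.2, -0.6, 0.3]
opening: 0.0126
clock: 30.32
eef_pos: [0.537, -0.2775, -0.0081]
orientation: [1.0, 0.008, 0.001, 0.001]
force: [-4.8, -1.4, 9.9]
opening: 0.0126
[ 218  133   62   37 2209] [248.9 150.7] [ 0.5963 -0.2744  0.04  ] tool [ 59.2  -2.1 -47.5]
1 [254. 269.] 0.56 [ 0.5445 -0.2774  0.034 ] tool [  7.4   0.  -41.6]
```

```bash
python3 -m crank '[{"translation":[0,0,0],"roll":0,"fingers":36},{"translation":[0,0,0],"roll":0,"fingers":36},{"translation":[0,0,0],"roll":0,"fingers":36},{"translation":[0,0,-30],"roll":0,"fingers":36},{"translation":[0,0,-60],"roll":0,"fingers":36}]' 80
python3 -m crank '[{"translation":[0,0,-20],"roll":0,"fingers":36},{"translation":[0,0,-20],"roll":0,"fingers":36},{"translation":[0,0,-20],"roll":0,"fingers":36}]'
python3 cap.py
python3 - <<'E'
from h import *
cv2.imwrite('pics/w15.png',camera('wrist')[:,:,::-1]); c=calibration('wrist'); o,r=tool()
im=cv2.imread('pics/w15.png'); hsv=cv2.cvtColor(im,40)
m=cv2.inRange(hsv,(45,120,40),(80,255,255)); 
ys,xs=np.nonzero(m*(np.arange(512)[None]>150).astype(np.uint8)); e=np.array([xs.mean(),ys.mean()]); print(e)
P=atz(c,e,.016); print('cap',P,(r.inv().apply(P-o)*1000).round(1))
for l in landmark_of('wrist','tube1_mid')[:1]:
    p=atz(c,l['uv'],.012); print('mid',p,np.hypot(*(P-p)[:2]),'yaw',np.arctan2(*(P-p)[1::-1]),(r.inv().apply(p-o)*1000).round(1))
E
```

```text
clock: 30.93
eef_pos: [0.5348, -0.2754, 0.0494]
orientation: [1.0, 0.008, -0.001, -0.001]
force: [0.4, -0.7, 0.0]
opening: 0.036
clock: 31.18
eef_pos: [0.5366, -0.2766, 0.0712]
orientation: [1.0, 0.008, 0.001, 0.001]
force: [-0.1, 0.1, -0.9]
opening: 0.0359
[ 233  114   41   26 1022] [253.  126.4] [ 0.595  -0.2754  0.04  ] tool [59.2 -0.  29.9]
1 [256. 206.] 0.97 [ 0.5431 -0.2784  0.034 ] tool [ 7.3  2.2 35.8]
[254.18832392 123.71186441]
cap [ 0.59240199 -0.27570292  0.016     ] [57.4  0.6 52.6]
mid [ 0.53644071 -0.27792388  0.012     ] 0.05600532663541688 yaw 0.039666525612489754 [ 1.4  1.9 56.7]
```

```bash
python3 -m crank '[{"translation":[0,1,40],"roll":-0.02,"fingers":36},{"translation":[0,1,75],"roll":-0.02,"fingers":36},{"translation":[0,1,90],"roll":-0.02,"fingers":36},{"translation":[0,1,93],"roll":-0.02,"fingers":36},{"translation":[0,1,93],"roll":-0.02,"fingers":36}]' 80
python3 -m crank '[{"translation":[0,0,1],"roll":0,"fingers":36},{"translation":[0,0,1],"roll":0,"fingers":8},{"translation":[0,0,1],"roll":0,"fingers":8},{"translation":[0,0,1],"roll":0,"fingers":8}]' 80
```

```text
clock: 31.9
eef_pos: [0.5355, -0.2768, -0.0236]
orientation: [1.0, 0.018, -0.001, -0.001]
force: [-0.3, 0.9, 0.2]
opening: 0.0363
clock: 32.23
eef_pos: [0.537, -0.2779, -0.0221]
orientation: [1.0, 0.018, 0.001, 0.001]
force: [-1.3, 0.3, 5.5]
opening: 0.015
```

```bash
python3 -m crank '[{"translation":[0,0,0],"roll":0,"fingers":24},{"translation":[0,0,0],"roll":0,"fingers":24},{"translation":[0,0,2],"roll":0,"fingers":24},{"translation":[0,0,4],"roll":0,"fingers":24},{"translation":[0,0,4],"roll":0,"fingers":24}]' 80
python3 -m crank '[{"translation":[0,0,2],"roll":0,"fingers":24},{"translation":[0,0,4],"roll":0,"fingers":24},{"translation":[0,0,4],"roll":0,"fingers":24}]'
```

```text
clock: 32.65
eef_pos: [0.5359, -0.2776, -0.0277]
orientation: [1.0, 0.018, 0.0, 0.0]
force: [-3.3, 1.3, 9.2]
opening: 0.0243
clock: 32.9
eef_pos: [0.536, -0.2778, -0.0279]
orientation: [1.0, 0.018, -0.001, 0.001]
force: [-21.3, 6.9, 51.7]
opening: 0.0239
```

```bash
python3 -m crank '[{"translation":[0,0,-5],"roll":0,"fingers":24},{"translation":[0,0,-6],"roll":0,"fingers":24},{"translation":[0,0,-6],"roll":0,"fingers":8},{"translation":[0,0,-6],"roll":0,"fingers":8},{"translation":[0,0,-6],"roll":0,"fingers":8}]' 60
python3 -m crank '[{"translation":[0,0,0],"roll":0,"fingers":8},{"translation":[0,0,-30],"roll":0,"fingers":8},{"translation":[0,0,-60],"roll":0,"fingers":8},{"translation":[0,0,-100],"roll":0,"fingers":8}]'
python3 cap.py
```

```text
clock: 33.32
eef_pos: [0.536, -0.2776, -0.0255]
orientation: [1.0, 0.018, 0.0, 0.0]
force: [-3.7, 0.8, 13.3]
opening: 0.0159
clock: 33.65
eef_pos: [0.534, -0.2766, 0.0723]
orientation: [1.0, 0.018, -0.002, -0.001]
force: [1.3, -1.6, -0.9]
opening: 0.016
[ 220  131   70   49 3147] [253.8 154.9] [ 0.5751 -0.2754  0.04  ] tool [36.3 -1.4 42. ]
1 [253. 280.] 0.8 [ 0.4849 -0.2783  0.034 ] tool [-54.   -1.8  47.4]
```

Cap now (254,155), 70×49 px: level and centred. Carry to the second clip (y=−0.0945).

```bash
python3 -m crank '[{"translation":[0,0,-40],"roll":0,"fingers":8},{"translation":[0,0,-80],"roll":0,"fingers":8},{"translation":[40,-20,-85],"roll":0,"fingers":8},{"translation":[70,-60,-85],"roll":0,"fingers":8},{"translation":[88,-100,-85],"roll":0,"fingers":8}]' 60|sed -n 2p
python3 -m crank '[{"translation":[0,-40,0],"roll":0,"fingers":8},{"translation":[0,-80,0],"roll":0,"fingers":8},{"translation":[0,-82,0],"roll":0,"fingers":8},{"translation":[0,-82,0],"roll":0,"fingers":8}]'
python3 cap.py
python3 - <<'E'
from h import *
print(to([.6225,-.0933,.10],-np.pi/2+.01))
print([(np.round(l['uv']).tolist(),round(l['confidence'],2),atz(lastc('wrist'),l['uv'],.078)[:2].round(4).tolist()) for l in landmark_of('wrist','clip')[:5]])
E
```

```text
eef_pos: [0.6153, -0.1875, 0.1571]
clock: 34.6
eef_pos: [0.6108, -0.1005, 0.1571]
orientation: [1.0, 0.021, -0.001, -0.001]
force: [0.2, -0.9, 0.2]
opening: 0.0156
[305 102  39  24 811] [324.  113.5] [ 0.6712 -0.1564  0.04  ] tool [ 58.6  55.2 116.9]
[ 220  131   69   49 3111] [253.7 154.9] [ 0.6343 -0.1002  0.04  ] tool [ 23.8  -2.3 117. ]
1 [253. 275.] 0.91 [ 0.5125 -0.1048  0.034 ] tool [-98.1  -2.4 123.3]
[array([ 11.9, -12.6,  57.6]), np.float64(0.023)]
[([315.0, 180.0], 0.91, [0.625, -0.1471]), ([173.0, 176.0], 0.66, [0.6236, -0.0396]), ([386.0, 181.0], 0.56, [0.6264, -0.2015])]
```

```bash
python3 -m crank '[{"translation":[12,-7,20],"roll":0.023,"fingers":8},{"translation":[12,-7,45],"roll":0.023,"fingers":8},{"translation":[12,-7,57],"roll":0.023,"fingers":8},{"translation":[12,-7,57],"roll":0.023,"fingers":8}]' 90
python3 - <<'E'
from h import *
print(to([.6225,-.093,.10],-np.pi/2+.01))
E
python3 cap.py
```

```text
clock: 35.18
eef_pos: [0.6212, -0.0981, 0.0984]
orientation: [1.0, 0.006, -0.003, -0.0]
force: [-1.6, -0.6, -0.6]
opening: 0.0153
[array([ 1.4, -5.1, -1.6]), np.float64(0.002)]
[ 318  123   52   34 1489] [343.5 139.5] [ 0.668 -0.158  0.04 ] tool [45.3 60.6 60.3]
[ 219  131   70   49 3094] [253.5 155. ] [ 0.6567 -0.0978  0.04  ] tool [34.7  0.3 60.4]
0 [334. 232.] 0.81 [ 0.5971 -0.1596  0.034 ] tool [-25.6  61.4  66.5]
1 [335. 221.] 0.64 [ 0.606  -0.1596  0.034 ] tool [-16.7  61.5  66.5]
2 [ 41. 382.] 0.58 [0.4474 0.089  0.034 ] tool [-172.4 -189.    67. ]
2 [255. 279.] 0.26 [ 0.5559 -0.1005  0.034 ] tool [-66.1   1.8  66.7]
```

```bash
python3 -m crank '[{"translation":[1,-5,0],"roll":0,"fingers":8},{"translation":[1,-5,0],"roll":0,"fingers":8},{"translation":[1,-5,18],"roll":0,"fingers":8},{"translation":[1,-5,30],"roll":0,"fingers":8},{"translation":[1,-5,30],"roll":0,"fingers":8}]' 100
python3 -m crank '[{"translation":[0,0,6],"roll":0,"fingers":8},{"translation":[0,0,12],"roll":0,"fingers":8},{"translation":[0,0,18],"roll":0,"fingers":8},{"translation":[0,0,18],"roll":0,"fingers":8}]'
python3 -m crank '[{"translation":[0,0,3],"roll":0,"fingers":8},{"translation":[0,0,6],"roll":0,"fingers":8},{"translation":[0,0,9],"roll":0,"fingers":8},{"translation":[0,0,9],"roll":0,"fingers":8}]'
```

```text
clock: 35.8
eef_pos: [0.6227, -0.0919, 0.0693]
orientation: [1.0, 0.007, -0.002, -0.0]
force: [-0.7, -0.9, -2.4]
opening: 0.0142
clock: 36.13
eef_pos: [0.625, -0.0944, 0.0541]
orientation: [1.0, 0.006, 0.001, 0.002]
force: [0.2, -7.5, -1.0]
opening: 0.0144
clock: 36.47
eef_pos: [0.6247, -0.0948, 0.0446]
orientation: [1.0, 0.005, 0.001, 0.001]
force: [2.8, -6.9, -6.7]
opening: 0.0147
```

```bash
python3 -m crank '[{"translation":[0,0,2],"roll":0,"fingers":8},{"translation":[0,0,4],"roll":0,"fingers":8},{"translation":[0,0,4],"roll":0,"fingers":8}]'
python3 -m crank '[{"translation":[0,0,2],"roll":0,"fingers":8},{"translation":[0,0,3],"roll":0,"fingers":8},{"translation":[0,0,3],"roll":0,"fingers":8}]'
```

```text
clock: 36.72
eef_pos: [0.6244, -0.0935, 0.0408]
orientation: [1.0, 0.006, 0.0, 0.001]
force: [0.8, -5.8, -1.3]
opening: 0.0145
clock: 36.97
eef_pos: [0.6246, -0.0935, 0.0405]
orientation: [1.0, 0.006, 0.0, 0.002]
force: [-11.2, -5.9, 21.8]
opening: 0.0142
```

Firm stop at the seated height (axis ≈ 78 mm). Release and fetch tube2.

```bash
python3 -m crank '[{"translation":[0,0,-3],"roll":0,"fingers":34},{"translation":[0,0,-3],"roll":0,"fingers":34},{"translation":[0,0,-3],"roll":0,"fingers":34},{"translation":[0,0,-40],"roll":0,"fingers":34},{"translation":[0,0,-80],"roll":0,"fingers":34}]' 90|sed -n '2,4p'
python3 cap.py
python3 -m crank '[{"translation":[-10,-10,-40],"roll":-0.125,"fingers":36},{"translation":[-20,-40,-70],"roll":-0.25,"fingers":36},{"translation":[-40,-70,-70],"roll":-0.375,"fingers":36},{"translation":[-60,-100,-70],"roll":-0.5,"fingers":36},{"translation":[-80,-130,-70],"roll":-0.625,"fingers":36}]' |sed -n 2p
python3 - <<'E'
from h import *
print(to([.473,.219,.11],1.248-np.pi/2),read_state()['joint_pos'].round(2))
E
```

```text
eef_pos: [0.6222, -0.0913, 0.1159]
orientation: [1.0, 0.007, -0.003, -0.001]
force: [1.5, -0.3, 0.6]
[ 234  112   45   30 1243] [255.9 125.9] [ 0.675  -0.0924  0.04  ] tool [47.3  2.3 86.6]
[ 328  123   44   32 1160] [349.8 137.9] [ 0.6674 -0.1601  0.04  ] tool [38.8 69.9 86.6]
0 [337. 220.] 0.58 [ 0.6008 -0.1587  0.034 ] tool [-27.8  67.6  92.1]
1 [259. 213.] 0.72 [ 0.6063 -0.096   0.034 ] tool [-21.5   5.   92.1]
eef_pos: [0.5411, 0.0386, 0.1867]
[array([  54. , -185.1,   76.8]), np.float64(-0.604)] [ 0.77  0.34 -1.1   1.66  0.32  1.33 -1.32]
```

```bash
python3 -m crank '[{"translation":[10,-36,0],"roll":-0.125,"fingers":36},{"translation":[20,-72,0],"roll":-0.25,"fingers":36},{"translation":[30,-108,20],"roll":-0.375,"fingers":36},{"translation":[42,-144,50],"roll":-0.5,"fingers":36},{"translation":[54,-180,70],"roll":-0.604,"fingers":36}]' |sed -n 2p
python3 -m crank '[{"translation":[0,-5,6],"roll":0,"fingers":36},{"translation":[0,-5,6],"roll":0,"fingers":36},{"translation":[0,-5,6],"roll":0,"fingers":36},{"translation":[0,-5,6],"roll":0,"fingers":36}]' |sed -n 2p
python3 cap.py;python3 - <<'E'
from h import *
print(to([.473,.219,-.003],1.248-np.pi/2),read_state()['joint_pos'].round(2))
E
```

```text
eef_pos: [0.4798, 0.2071, 0.1196]
eef_pos: [0.4772, 0.2072, 0.116]
[219  96  38  23 839] [237.8 106.7] [0.4898 0.2733 0.04  ] tool [ 66.7 -10.   76.3]
0 [239. 184.] 0.43 [0.4711 0.2182 0.034 ] tool [ 8.5 -9.7 82.3]
2 [238. 182.] 0.72 [0.4704 0.2201 0.034 ] tool [ 10.  -11.   82.3]
[array([  9.6,  -7.8, 119.3]), np.float64(-0.009)] [ 0.53  0.43 -1.23  1.8   0.43  1.22 -1.16]
```

```bash
python3 -m crank '[{"translation":[9,-10,30],"roll":-0.009,"fingers":36},{"translation":[9,-10,60],"roll":-0.009,"fingers":36},{"translation":[9,-10,70],"roll":-0.009,"fingers":36},{"translation":[9,-10,70],"roll":-0.009,"fingers":36}]' 60|sed -n 2p
python3 -m crank '[{"translation":[0,0,20],"roll":0,"fingers":30},{"translation":[0,0,40],"roll":0,"fingers":28},{"translation":[0,0,48],"roll":0,"fingers":28},{"translation":[0,0,49],"roll":0,"fingers":28},{"translation":[0,0,49],"roll":0,"fingers":28}]'
python3 - <<'E'
from h import *
print(to([.4717,.219,-.0035],1.248-np.pi/2))
E
```

```text
eef_pos: [0.4687, 0.2189, 0.0441]
clock: 39.7
eef_pos: [0.4704, 0.2202, -0.0021]
orientation: [0.811, 0.585, 0.0, 0.0]
force: [1.1, -0.6, -0.1]
opening: 0.0281
[array([-0.8,  1.7,  1.4]), np.float64(0.002)]
```

```bash
python3 -m crank '[{"translation":[0,0.5,2],"roll":0,"fingers":28},{"translation":[0,0.5,2],"roll":0,"fingers":8},{"translation":[0,0.5,2],"roll":0,"fingers":8},{"translation":[0,0.5,2],"roll":0,"fingers":8},{"translation":[0,0.5,2],"roll":0,"fingers":8}]' 60
python3 -m crank '[{"translation":[0,0,-30],"roll":0,"fingers":8},{"translation":[0,0,-70],"roll":0,"fingers":8},{"translation":[0,0,-110],"roll":0,"fingers":8},{"translation":[0,0,-150],"roll":0,"fingers":8},{"translation":[0,0,-190],"roll":0,"fingers":8}]'
python3 cap.py
python3 - <<'E'
from h import *
print(to([.6235,-.038,.16],-np.pi/2+.01))
E
```

```text
clock: 40.12
eef_pos: [0.4712, 0.2203, -0.0039]
orientation: [0.811, 0.585, 0.001, 0.0]
force: [0.2, -1.3, 6.7]
opening: 0.0156
clock: 40.53
eef_pos: [0.4697, 0.2201, 0.1871]
orientation: [0.81, 0.586, -0.0, 0.0]
force: [0.7, -0.4, -1.1]
opening: 0.016
[ 219  131   70   50 3169] [253.2 155.1] [0.4766 0.2361 0.04  ] tool [ 13.4  -1.1 154.5]
2 [253. 280.] 0.88 [0.4326 0.1035 0.034 ] tool [-126.3   -1.5  159.7]
[array([-196.8,  226.1,   26.4]), np.float64(1.24)]
```

```bash
python3 -m crank '[{"translation":[-30,35,0],"roll":0.125,"fingers":8},{"translation":[-60,60,0],"roll":0.25,"fingers":8},{"translation":[-90,85,0],"roll":0.375,"fingers":8},{"translation":[-120,110,0],"roll":0.5,"fingers":8},{"translation":[-145,135,0],"roll":0.625,"fingers":8}]' 60|sed -n '2p;5p'
python3 - <<'E'
from h import *
print(to([.6225,-.0375,.12],-np.pi/2+.01))
E
```

```text
eef_pos: [0.5523, 0.0366, 0.1835]
opening: 0.0156
[array([ 14.4, 101.1,  63.5]), np.float64(0.608)]
```

```bash
python3 -m crank '[{"translation":[3,25,0],"roll":0.125,"fingers":8},{"translation":[6,50,0],"roll":0.25,"fingers":8},{"translation":[9,75,0],"roll":0.375,"fingers":8},{"translation":[14,101,15],"roll":0.5,"fingers":8},{"translation":[14,101,40],"roll":0.608,"fingers":8}]' |sed -n '2p;5p'
python3 -m crank '[{"translation":[0,0,20],"roll":0,"fingers":8},{"translation":[0,0,24],"roll":0,"fingers":8},{"translation":[0,0,24],"roll":0,"fingers":8},{"translation":[0,0,24],"roll":0,"fingers":8}]' |sed -n '2p;5p'
python3 cap.py
python3 - <<'E'
from h import *
print(to([.6225,-.0375,.10],-np.pi/2+.01))
print([(np.round(l['uv']).tolist(),round(l['confidence'],2),atz(lastc('wrist'),l['uv'],.078)[:2].round(4).tolist()) for l in landmark_of('wrist','clip')[:5]])
E
```

```text
eef_pos: [0.6263, -0.0388, 0.1443]
opening: 0.0161
eef_pos: [0.6231, -0.0333, 0.1212]
opening: 0.0156
[118   0  41  21 551] [138.1   7.4] [0.7507 0.0446 0.04  ] tool [128.4 -75.6  82.1]
[ 328  114   45   29 1166] [349.4 127.8] [ 0.6756 -0.1026  0.04  ] tool [50.6 70.2 82. ]
[ 413  125   50   30 1261] [437.1 138.9] [ 0.6689 -0.1682  0.04  ] tool [ 42.6 135.7  82. ]
[ 219  132   70   49 3133] [253.1 155.2] [ 0.654  -0.0328  0.04  ] tool [30.3 -0.  82. ]
0 [422. 222.] 0.72 [ 0.5996 -0.1722  0.034 ] tool [-26.7 138.4  87.9]
0 [341. 213.] 0.66 [ 0.6068 -0.1051  0.034 ] tool [-18.3  71.3  87.9]
1 [344. 213.] 0.73 [ 0.6065 -0.1074  0.034 ] tool [-18.6  73.7  87.9]
1 [422. 221.] 0.61 [ 0.601  -0.1726  0.034 ] tool [-25.4 138.7  87.9]
2 [253. 280.] 0.6 [ 0.5421 -0.0351  0.034 ] tool [-81.6   0.2  87.9]
2 [503. 214.] 0.15 [ 0.608  -0.2368  0.034 ] tool [-19.6 203.1  87.9]
[array([-1.4,  3.8, 22.2]), np.float64(0.008)]
[([261.0, 212.0], 0.96, [0.6232, -0.0385]), ([504.0, 212.0], 0.74, [0.6263, -0.2021]), ([340.0, 216.0], 0.72, [0.6218, -0.0921]), ([423.0, 214.0], 0.67, [0.6243, -0.1473])]
```

```bash
python3 -m crank '[{"translation":[-1,3.5,22],"roll":0.008,"fingers":8},{"translation":[-1,3.5,40],"roll":0.008,"fingers":8},{"translation":[-1,3.5,52],"roll":0.008,"fingers":8},{"translation":[-1,3.5,52],"roll":0.008,"fingers":8}]' 100|sed -n '2p;4p'
python3 -m crank '[{"translation":[0,0,6],"roll":0,"fingers":8},{"translation":[0,0,12],"roll":0,"fingers":8},{"translation":[0,0,18],"roll":0,"fingers":8},{"translation":[0,0,18],"roll":0,"fingers":8}]'|sed -n '2p;4,5p'
python3 -m crank '[{"translation":[0,0,3],"roll":0,"fingers":8},{"translation":[0,0,6],"roll":0,"fingers":8},{"translation":[0,0,9],"roll":0,"fingers":8},{"translation":[0,0,9],"roll":0,"fingers":8}]'|sed -n '2p;4,5p'
python3 -m crank '[{"translation":[0,0,2],"roll":0,"fingers":8},{"translation":[0,0,4],"roll":0,"fingers":8},{"translation":[0,0,4],"roll":0,"fingers":8}]'|sed -n '2p;4,5p'
```

```text
eef_pos: [0.6212, -0.0379, 0.0669]
force: [0.1, -0.8, -0.8]
eef_pos: [0.6231, -0.04, 0.0516]
force: [-1.5, -8.1, -1.8]
opening: 0.0146
eef_pos: [0.6231, -0.0397, 0.0421]
force: [3.9, -6.0, -8.7]
opening: 0.0144
eef_pos: [0.6231, -0.0395, 0.0401]
force: [-5.6, -6.9, 11.9]
opening: 0.0145
```

```bash
python3 -m crank '[{"translation":[0,0,-2],"roll":0,"fingers":34},{"translation":[0,0,-2],"roll":0,"fingers":34},{"translation":[0,0,-2],"roll":0,"fingers":34},{"translation":[0,0,-40],"roll":0,"fingers":34},{"translation":[0,0,-80],"roll":0,"fingers":34}]' 60|sed -n 2p
python3 -m crank '[{"translation":[0,20,-40],"roll":0,"fingers":40},{"translation":[0,40,-80],"roll":0,"fingers":40},{"translation":[0,60,-120],"roll":0,"fingers":40},{"translation":[0,70,-150],"roll":0,"fingers":40},{"translation":[0,70,-150],"roll":0,"fingers":40}]'|sed -n 2p
python3 -m crank '[{"translation":[0,0,0],"roll":0,"fingers":40},{"translation":[0,0,0],"roll":0,"fingers":40}]'|sed -n 2p
cat > seat.py <<'E'
from h import *
im,c=snap('wrist','seat.png'); o,r=tool()
h=cv2.cvtColor(im,cv2.COLOR_RGB2HSV); m=cv2.inRange(h,(45,120,40),(80,255,255))
n,_,st,ce=cv2.connectedComponentsWithStats(m)
for s,e in zip(st[1:],ce[1:]):
    if s[4]>100: p=atz(c,e,.086); print(s,e.round(1),'cap',p.round(4),'mid x',(p[0]-.0575).round(4))
for k in range(3):
    for l in landmark_of('wrist','tube%d_mid'%k)[:3]:
        p=atz(c,l['uv'],.078); print(k,np.round(l['uv']),round(l['confidence'],2),p.round(4))
print('clips',[atz(c,l['uv'],.078)[:2].round(4).tolist() for l in landmark_of('wrist','clip')[:5]])
print('holes',[(np.round(l['uv'],1).tolist(),round(l['confidence'],2),atz(c,l['uv'],.084)[:2].round(4).tolist()) for l in landmark_of('wrist','hole')[:5]])
E
python3 seat.py
```

```text
eef_pos: [0.6206, -0.0369, 0.1168]
eef_pos: [0.6256, -0.1105, 0.2759]
eef_pos: [0.6229, -0.1066, 0.2674]
[  50    0   64   53 1776] [85.2 21.7] cap [0.7569 0.0506 0.086 ] mid x 0.6994
[227 101  26  16 388] [239.5 108. ] cap [ 0.6807 -0.0927  0.086 ] mid x 0.6232
[174 102  27  16 391] [187.2 108.9] cap [ 0.6792 -0.0402  0.086 ] mid x 0.6217
[280 107  27  16 390] [293.  114.5] cap [ 0.675  -0.1467  0.086 ] mid x 0.6175
0 [294. 168.] 0.71 [ 0.6175 -0.1521  0.078 ]
0 [284.  18.] 0.33 [ 0.7631 -0.1348  0.078 ]
1 [243. 162.] 0.55 [ 0.6238 -0.0964  0.078 ]
1 [294. 169.] 0.27 [ 0.617  -0.1519  0.078 ]
2 [191. 163.] 0.96 [ 0.6215 -0.0398  0.078 ]
2 [344. 163.] 0.62 [ 0.6237 -0.205   0.078 ]
clips [[0.6206, -0.093], [0.6251, -0.2059], [0.6209, -0.0395]]
holes [([283.4, 256.8], 0.85, [0.5126, -0.1438]), ([251.3, 267.3], 0.74, [0.4982, -0.1065]), ([472.9, 239.4], 0.7, [0.5374, -0.3602])]
```

All three tubes sit in their clips (x offsets 0, −2, −6 mm; equal cap sizes so equal heights). Now the spanner.

```bash
python3 -m crank '[{"translation":[-30,40,0],"roll":0,"fingers":40},{"translation":[-60,80,0],"roll":0,"fingers":40},{"translation":[-90,120,0],"roll":0,"fingers":40},{"translation":[-120,160,0],"roll":0,"fingers":40},{"translation":[-135,200,0],"roll":0,"fingers":40}]'|sed -n 2p
python3 -m crank '[{"translation":[0,40,20],"roll":0,"fingers":40},{"translation":[0,80,40],"roll":0,"fingers":40},{"translation":[0,95,60],"roll":0,"fingers":40},{"translation":[0,95,80],"roll":0,"fingers":40},{"translation":[0,95,80],"roll":0,"fingers":40}]'|sed -n 2p
cat > span.py <<'E'
from h import *
im,c=snap('wrist','span.png'); o,r=tool(); print(o.round(4))
P=[]
for q,z in (('spanner_grip',.022),('prong',.003),('mat',0)):
    for l in landmark_of('wrist',q)[:3]:
        p=atz(c,l['uv'],z); print(q,np.round(l['uv'],1),round(l['confidence'],2),p[:2].round(4)); P.append((q,p))
g=[p for q,p in P if q=='spanner_grip']; k=[p for q,p in P if q=='prong'][:2]
if len(k)==2:
    m=(k[0]+k[1])/2; d=k[0]-k[1]; d*=np.sign(d[1]); yaw=np.arctan2(-d[0],d[1]); print('head',m.round(4),'yaw prongs',yaw.round(3),np.hypot(*d[:2]).round(4))
    if g: d=m-g[0]; print('yaw axis',np.arctan2(d[1],d[0]).round(3),np.hypot(*d[:2]).round(4))
h=cv2.cvtColor(im,cv2.COLOR_RGB2HSV)
E
python3 span.py; python3 -c "
from h import *
print(read_state()['joint_pos'].round(2))"
```

```text
eef_pos: [0.5036, -0.2794, 0.268]
eef_pos: [0.5037, -0.374, 0.1829]
[ 0.5052 -0.373   0.1857]
spanner_grip [286.7 117.8] 0.6 [ 0.5536 -0.4053]
prong [255.   46.7] 0.83 [ 0.617  -0.3745]
prong [297.3  39. ] 0.58 [ 0.624  -0.4141]
mat [273.8 153.9] 0.96 [ 0.514  -0.3955]
head [ 0.6205 -0.3943  0.003 ] yaw prongs 0.174 0.0402
yaw axis 0.163 0.0678
[ 1.14  0.46 -0.79  1.44  0.33  1.38 -1.22]
```

The spanner has been knocked ~45 mm in +x; new grip point ≈(0.552,−0.406), yaw 0.17. Close in.

```bash
python3 -m crank '[{"translation":[25,15,20],"roll":-0.1,"fingers":40},{"translation":[46,33,40],"roll":-0.17,"fingers":40},{"translation":[46,33,70],"roll":-0.17,"fingers":40},{"translation":[46,33,100],"roll":-0.17,"fingers":40},{"translation":[46,33,100],"roll":-0.17,"fingers":40}]' 100|sed -n 2p
python3 -m crank '[{"translation":[0,0,0],"roll":0,"fingers":40},{"translation":[0,0,0],"roll":0,"fingers":40}]'|sed -n '2,3p'
python3 span.py; python3 -c "
from h import *
print(read_state()['joint_pos'].round(2),to([.5515,-.406,-.02],.17-np.pi/2))"
```

```text
eef_pos: [0.5509, -0.4044, 0.0833]
eef_pos: [0.5539, -0.4063, 0.0911]
orientation: [0.996, 0.09, 0.001, 0.001]
[ 0.5541 -0.4066  0.0914]
spanner_grip [249.8 198.7] 0.65 [ 0.5544 -0.4041]
prong [278.4 102.9] 0.9 [ 0.6248 -0.4126]
prong [224.3  99.3] 0.63 [ 0.6202 -0.3732]
mat [231.5 234.2] 0.93 [ 0.5132 -0.3959]
head [ 0.6225 -0.3929  0.003 ] yaw prongs 0.117 0.0397
yaw axis 0.163 0.069
[ 1.07  0.66 -0.76  1.38  0.46  1.27 -1.1 ] [array([ -2. ,  -1.3, 110.3]), np.float64(0.01)]
```

```bash
python3 -m crank '[{"translation":[0,-3,35],"roll":0.02,"fingers":36},{"translation":[0,-3,70],"roll":0.02,"fingers":36},{"translation":[0,-3,100],"roll":0.02,"fingers":36},{"translation":[0,-3,110],"roll":0.02,"fingers":36},{"translation":[0,-3,110],"roll":0.02,"fingers":36}]' 100|sed -n 2,4p
python3 -m crank '[{"translation":[0,0,0],"roll":0,"fingers":36},{"translation":[0,0,0],"roll":0,"fingers":5},{"translation":[0,0,0],"roll":0,"fingers":5},{"translation":[0,0,0],"roll":0,"fingers":5},{"translation":[0,0,0],"roll":0,"fingers":5}]' 110
python3 -m crank '[{"translation":[0,0,-20],"roll":0,"fingers":5},{"translation":[0,0,-50],"roll":0,"fingers":5},{"translation":[0,0,-80],"roll":0,"fingers":5},{"translation":[0,0,-120],"roll":0,"fingers":5},{"translation":[0,0,-160],"roll":0,"fingers":5}]'
python3 -m crank '[{"translation":[0,0,0],"roll":0,"fingers":5},{"translation":[0,0,0],"roll":0,"fingers":5}]'
python3 - <<'E'
from h import *
im,c=snap('wrist','held.png'); o,r=tool()
for q in ('prong','spanner_grip'):
    for l in landmark_of('wrist',q)[:2]:
        # held: prong z = eef+.0215.. ; report in tool frame
        p=atz(c,l['uv'],o[2]+(.022 if q=='prong' else .041)); print(q,np.round(l['uv'],1),round(l['confidence'],2),(r.inv().apply(p-o)*1000).round(1))
E
```

```text
eef_pos: [0.5513, -0.4029, -0.0229]
orientation: [0.997, 0.08, -0.001, -0.001]
force: [0.7, -0.1, 0.6]
clock: 47.35
eef_pos: [0.553, -0.4038, -0.0201]
orientation: [0.997, 0.08, 0.001, 0.001]
force: [-1.7, 1.3, 6.1]
opening: 0.0116
clock: 47.77
eef_pos: [0.5513, -0.4029, 0.1394]
orientation: [0.997, 0.08, -0.0, -0.0]
force: [0.9, -0.9, -3.3]
opening: 0.0113
clock: 47.93
eef_pos: [0.5534, -0.4039, 0.1412]
orientation: [0.997, 0.08, 0.002, 0.002]
force: [0.1, 0.5, -4.2]
opening: 0.0114
prong [299.3 114.8] 0.89 [ 70.8  20.2 -22. ]
prong [209.2 115. ] 0.67 [ 70.7 -18.7 -22. ]
spanner_grip [253.8 279.2] 0.85 [  1.2   0.5 -41. ]
```

Spanner held squarely: prongs symmetric at tool (70.7, +20/−19). Now measure the holes with the head off to the side.

```bash
python3 -m crank '[{"translation":[-10,-35,-30],"roll":0,"fingers":5},{"translation":[-20,-75,-60],"roll":0,"fingers":5},{"translation":[-30,-115,-65],"roll":0,"fingers":5},{"translation":[-45,-155,-65],"roll":0,"fingers":5},{"translation":[-50,-195,-65],"roll":0,"fingers":5}]'|sed -n 2p
python3 -m crank '[{"translation":[0,-19,0],"roll":0,"fingers":5},{"translation":[0,-19,0],"roll":0,"fingers":5},{"translation":[0,-19,0],"roll":0,"fingers":5}]'|sed -n '2,5p'
cat > holes.py <<'E'
from h import *
import sys
im,c=snap('wrist','holes.png'); o,r=tool(); H=[]
for n in ('wrist','scene','side'):
    if n!='wrist': snap(n); cc=calibration(n)
    else: cc=c
    L=[atz(cc,l['uv'],.084) for l in landmark_of(n,'hole')[:4] if l['confidence']>.3]
    L=[p for p in L if abs(p[0]-.504)<.04 and abs(p[1]+.126)<.05]
    print(n,[p[:2].round(4).tolist() for p in L])
    if len(L)>=2:
        m=(L[0]+L[1])/2; d=L[0]-L[1]; d*=np.sign(d[1]); print('  centre',m[:2].round(4),'yaw',np.arctan2(-d[0],d[1]).round(3),np.hypot(*d[:2]).round(4))
E
python3 holes.py
```

```text
eef_pos: [0.4739, -0.2293, 0.2016]
eef_pos: [0.4718, -0.2108, 0.2019]
orientation: [0.997, 0.081, -0.001, 0.0]
force: [-0.3, -2.0, -2.7]
opening: 0.0115
wrist [[0.5108, -0.1443], [0.4999, -0.1029]]
  centre [ 0.5054 -0.1236] yaw 0.256 0.0429
scene [[0.4904, -0.1061], [0.5053, -0.1481]]
  centre [ 0.4979 -0.1271] yaw 0.342 0.0445
side [[0.4992, -0.1006]]
```

```bash
cat > blob.py <<'E'
from h import *
im=cv2.cvtColor(cv2.imread('pics/holes.png'),cv2.COLOR_BGR2RGB); c=lastc('wrist')
T=np.array(c['T'])
# rectify the plane z=.084 at 0.25 mm/px about the collar
C=np.array([.5045,-.1245]); n=320; s=.25e-3
k=np.array([[c['fx'],0,c['cx']],[0,c['fy'],c['cy']],[0,0,1.]])
src=[];dst=[]
for (i,j) in ((0,0),(n,0),(n,n),(0,n)):
    w=[C[0]+(n/2-j)*s,C[1]+(n/2-i)*s,.084]; src.append(proj(c,w)); dst.append((i,j))
M=cv2.getPerspectiveTransform(np.float32(src),np.float32(dst)); g=cv2.cvtColor(cv2.warpPerspective(im,M,(n,n)),cv2.COLOR_RGB2GRAY)
cv2.imwrite('pics/rect.png',g)
g=cv2.GaussianBlur(g,(0,0),4)
best=[]
yy,xx=np.mgrid[:n,:n]
th=[60,70,80,90,100,110,120]
for t in th:
    m=(g<t).astype(np.uint8); nn,_,st,ce=cv2.connectedComponentsWithStats(m)
    L=[(ce[i],st[i][4]) for i in range(1,nn) if 500<st[i][4]<2600 and max(st[i][2:4])<70]
    print(t,[(np.round([C[0]+(n/2-e[1])*s,C[1]+(n/2-e[0])*s],4).tolist(),int(a)) for e,a in L])
E
python3 blob.py
```

```text
60 []
70 []
80 [([0.5272, -0.1097], 610)]
90 []
100 []
110 [([0.4921, -0.1524], 761)]
120 [([0.5012, -0.1044], 585)]
```

```bash
python3 -m crank '[{"translation":[0,0,20],"roll":0,"fingers":5},{"translation":[0,0,40],"roll":0,"fingers":5},{"translation":[0,0,60],"roll":0,"fingers":5},{"translation":[0,0,60],"roll":0,"fingers":5},{"translation":[0,0,60],"roll":0,"fingers":5}]'|sed -n '2,5p'
python3 holes.py; python3 blob.py
python3 - <<'E'
import cv2,numpy as np
g=cv2.cvtColor(cv2.imread('pics/rect.png'),6)
a=cv2.imread('pics/holes.png')
big=cv2.cvtColor(cv2.resize(g,(440,440)),8)
b=cv2.resize(a,(360,270)); o=np.zeros((440,360,3),np.uint8); o[:270]=b
cv2.imwrite('pics/last.png',np.hstack([big,o]))
E
```

```text
eef_pos: [0.4723, -0.2115, 0.1423]
orientation: [0.997, 0.08, -0.001, -0.001]
force: [0.3, -0.4, -3.0]
opening: 0.0116
wrist [[0.4991, -0.1066]]
scene [[0.5075, -0.1082], [0.5114, -0.1461]]
  centre [ 0.5094 -0.1271] yaw 0.104 0.0381
side [[0.4935, -0.1019], [0.5051, -0.144]]
  centre [ 0.4993 -0.123 ] yaw 0.269 0.0437
60 []
70 []
80 [([0.528, -0.1107], 896)]
90 []
100 [([0.516, -0.0972], 538), ([0.5018, -0.1566], 636)]
110 [([0.484, -0.1027], 571)]
120 [([0.5013, -0.1042], 708)]
```

View pics/last.png

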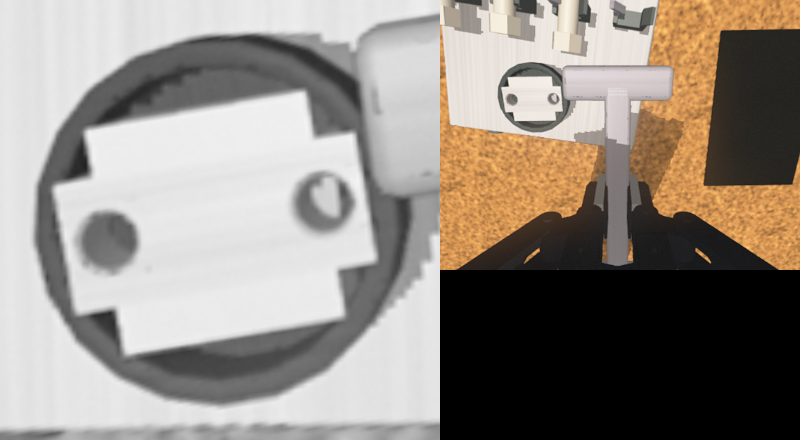

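The rectified view shows the holes at (107,241) and (323,202), 39.9 mm apart: centre (0.5043,−0.1236), spanner yaw needed 0.179.

```bash
cat > tgt.py <<'E'
from h import *
import sys
C=np.array([.50425,-.1236]); yaw=float(sys.argv[1]); z=float(sys.argv[2]); off=np.array([.0707,.00075])
x=np.array([np.cos(yaw),np.sin(yaw)]); y=np.array([np.sin(yaw),-np.cos(yaw)])
e=C-off[0]*x-off[1]*y; print(e.round(4),to([*e,z],yaw-np.pi/2), read_state()['joint_pos'].round(2))
E
python3 tgt.py .179 .142
```

```text
[ 0.4345 -0.1354] [array([-26.1, -81.6,   1.6]), np.float64(-0.019)] [ 1.16  0.26 -0.93  1.78  0.22  1.21 -1.25]
```

```bash
python3 -m crank '[{"translation":[-10,-30,0],"roll":-0.019,"fingers":5},{"translation":[-20,-60,0],"roll":-0.019,"fingers":5},{"translation":[-26,-81.6,20],"roll":-0.019,"fingers":5},{"translation":[-26,-81.6,45],"roll":-0.019,"fingers":5},{"translation":[-26,-81.6,52],"roll":-0.019,"fingers":5}]'|sed -n 2p
python3 -m crank '[{"translation":[0,0,0],"roll":0,"fingers":5},{"translation":[0,0,0],"roll":0,"fingers":5},{"translation":[0,0,0],"roll":0,"fingers":5},{"translation":[0,0,0],"roll":0,"fingers":5}]'|sed -n 2,5p; python3 tgt.py .179 .061
python3 - <<'E'
from h import *
im,c=snap('wrist','pre.png'); o,r=tool()
for l in landmark_of('wrist','prong')[:2]:
        p=atz(c,l['uv'],o[2]+.023); print(np.round(l['uv'],1),(r.inv().apply(p-o)*1000).round(1))
E
```

```text
eef_pos: [0.4325, -0.1345, 0.089]
eef_pos: [0.435, -0.1357, 0.0918]
orientation: [0.996, 0.089, 0.001, 0.0]
force: [-0.0, -0.8, -2.2]
opening: 0.0114
[ 0.4345 -0.1354] [array([-0.5, -0.4, 30.8]), np.float64(-0.001)] [ 1.15  0.16 -1.    1.99  0.16  1.07 -1.31]
[206.6 112.2] [ 71.1 -19.8 -22.9]
[299.2 116.2] [ 69.5  19.2 -22.9]
```

```bash
python3 -m crank '[{"translation":[-0.5,0,12],"roll":0,"fingers":5},{"translation":[-0.5,0,24],"roll":0,"fingers":5},{"translation":[-0.5,0,30],"roll":0,"fingers":5},{"translation":[-0.5,0,33],"roll":0,"fingers":5},{"translation":[-0.5,0,33],"roll":0,"fingers":5}]'|sed -n 2,5p; python3 -m crank '[{"translation":[0,0,2],"roll":0,"fingers":5},{"translation":[0,0,4],"roll":0,"fingers":5},{"translation":[0,0,4],"roll":0,"fingers":5}]'|sed -n 2,5p
```

```text
eef_pos: [0.4333, -0.1349, 0.0568]
orientation: [0.996, 0.089, -0.0, -0.001]
force: [0.9, -0.8, -4.4]
opening: 0.0111
eef_pos: [0.4333, -0.1352, 0.0535]
orientation: [0.996, 0.089, -0.0, -0.0]
force: [-0.9, -0.6, -2.6]
opening: 0.0116
```

No resistance with the tips 7 mm below the face: the prongs are in. A bit deeper.

```bash
python3 -m crank '[{"translation":[0,0,1.5],"roll":0,"fingers":5},{"translation":[0,0,3],"roll":0,"fingers":5},{"translation":[0,0,3],"roll":0,"fingers":5},{"translation":[0,0,3],"roll":0,"fingers":5}]'|sed -n 2,5p; for y in .08 -.02 -.12 -.22 -.32; do python3 tgt.py $y .0505; done
```

```text
eef_pos: [0.4336, -0.1354, 0.051]
orientation: [0.996, 0.089, -0.0, 0.0]
force: [-3.5, -0.0, 1.8]
opening: 0.011
[ 0.4337 -0.1285] [array([ 1.4, -6.7,  0.5]), np.float64(0.099)] [ 1.11  0.24 -0.97  2.03  0.23  0.99 -1.37]
[ 0.4336 -0.1214] [array([  2.5, -13.7,   0.5]), np.float64(0.199)] [ 1.11  0.24 -0.97  2.03  0.23  0.99 -1.37]
[ 0.4341 -0.1144] [array([  4.3, -20.5,   0.5]), np.float64(0.299)] [ 1.11  0.24 -0.97  2.03  0.23  0.99 -1.37]
[ 0.4354 -0.1074] [array([  6.8, -27.2,   0.5]), np.float64(0.399)] [ 1.11  0.24 -0.97  2.03  0.23  0.99 -1.37]
[ 0.4374 -0.1006] [array([  9.9, -33.5,   0.5]), np.float64(0.499)] [ 1.11  0.24 -0.97  2.03  0.23  0.99 -1.37]
```

```bash
python3 -m crank '[{"translation":[0.4,-7,0],"roll":0.1,"fingers":5},{"translation":[1.4,-14,0],"roll":0.2,"fingers":5},{"translation":[3.2,-20.8,0],"roll":0.3,"fingers":5},{"translation":[5.6,-27.5,0],"roll":0.4,"fingers":5},{"translation":[8.6,-33.8,0],"roll":0.5,"fingers":5}]' 120|sed -n 2,5p; python3 -m crank '[{"translation":[0,0,0],"roll":0,"fingers":5},{"translation":[0,0,0],"roll":0,"fingers":5}]'|sed -n 2,5p; python3 tgt.py -.321 .05
```

```text
eef_pos: [0.4373, -0.1012, 0.0514]
orientation: [0.987, -0.163, 0.002, 0.001]
force: [3.5, -4.5, -1.6]
opening: 0.0114
eef_pos: [0.4371, -0.1011, 0.0513]
orientation: [0.987, -0.159, 0.001, 0.0]
force: [2.0, -2.7, 0.0]
opening: 0.011
[ 0.4374 -0.1006] [array([ 0.2, -0.6,  1.3]), np.float64(0.001)] [ 1.    0.2  -0.93  2.04  0.2   0.98 -1.92]
```

```bash
python3 -m crank '[{"translation":[0.4,-7,0],"roll":0.1,"fingers":5},{"translation":[1.4,-14,0],"roll":0.2,"fingers":5},{"translation":[3.2,-20.8,0],"roll":0.3,"fingers":5},{"translation":[3.2,-20.8,0],"roll":0.3,"fingers":5}]'|sed -n 2,5p; python3 -c "
from h import *
s=read_state(); print(s['joint_pos'].round(2),s['wrist_torque'],s['force'])"
```

```text
eef_pos: [0.4471, -0.0823, 0.0513]
orientation: [0.951, -0.308, 0.001, 0.0]
force: [2.5, -5.1, -0.2]
opening: 0.0114
[ 0.92  0.21 -0.89  2.03  0.2   0.98 -2.27] [-1.26029242 -0.69047731 -0.1930148 ] [ 2.45849606 -5.08414493 -0.16621893]
```

```bash
python3 -m crank '[{"translation":[0.2,-5,0],"roll":0.07,"fingers":5},{"translation":[0.7,-10,0],"roll":0.14,"fingers":5},{"translation":[0.7,-10,0],"roll":0.14,"fingers":5}]'|sed -n 2,5p; python3 -c "
from h import *
s=read_state(); print(s['joint_pos'].round(2),s['wrist_torque'],s['force'])"; python3 -m crank '[{"translation":[0.2,-5,0],"roll":0.07,"fingers":5},{"translation":[0.4,-7.7,0],"roll":0.11,"fingers":5},{"translation":[0.4,-7.7,0],"roll":0.11,"fingers":5}]'|sed -n 2,5p; python3 -c "
from h import *
s=read_state(); print(s['joint_pos'].round(2),s['wrist_torque'],s['force'])"
```

```text
eef_pos: [0.4532, -0.0751, 0.0513]
orientation: [0.928, -0.373, 0.001, 0.0]
force: [2.5, -5.9, -0.6]
opening: 0.0116
[ 0.88  0.22 -0.87  2.02  0.2   0.99 -2.43] [-1.38697229 -0.58332865 -0.12781819] [ 2.45279998 -5.93831605 -0.5692295 ]
eef_pos: [0.4587, -0.0701, 0.0512]
orientation: [0.906, -0.423, 0.001, 0.0]
force: [2.2, -5.5, -0.2]
opening: 0.0109
[ 0.84  0.23 -0.85  2.01  0.21  0.99 -2.55] [-1.45884067 -0.68100061  0.02884378] [ 2.20669505 -5.4954859  -0.22481152]
```

Turned 1.05 rad so far with no stop felt, q7 at −2.55. Creep on in small steps, watching q7.

```bash
python3 -m crank '[{"translation":[0,-1.5,0],"roll":0.02,"fingers":5},{"translation":[0.1,-2.8,0],"roll":0.04,"fingers":5},{"translation":[0.1,-2.8,0],"roll":0.04,"fingers":5}]'|sed -n 2,5p; python3 -c "
from h import *
s=read_state(); print(s['joint_pos'].round(3),s['wrist_torque'],s['force'])"; python3 -m crank '[{"translation":[0,-1.5,0],"roll":0.02,"fingers":5},{"translation":[0.1,-2.8,0],"roll":0.04,"fingers":5},{"translation":[0.1,-2.8,0],"roll":0.04,"fingers":5}]'|sed -n 2,5p; python3 -c "
from h import *
s=read_state(); print(s['joint_pos'].round(3),s['wrist_torque'],s['force'])"
```

```text
eef_pos: [0.4607, -0.0685, 0.0512]
orientation: [0.898, -0.44, 0.001, 0.0]
force: [2.2, -6.2, 0.1]
opening: 0.0114
[ 0.784  0.219 -0.791  2.008  0.188  0.985 -2.58 ] [-1.52802143 -0.62178859 -0.01938507] [ 2.21200795 -6.16836776  0.05213322]
eef_pos: [0.4624, -0.0672, 0.0511]
orientation: [0.889, -0.458, 0.001, 0.001]
force: [1.1, -8.7, 0.7]
opening: 0.011
[ 0.654  0.198 -0.652  2.009  0.147  0.979 -2.592] [-1.96676479 -0.29227065  0.28420323] [ 1.06013863 -8.66862945  0.68284186]
```

The controller uses the arm's redundancy to stay in range, and force is starting to rise. Continue.

```bash
python3 -m crank '[{"translation":[0,-1.5,0],"roll":0.02,"fingers":5},{"translation":[0.1,-2.8,0],"roll":0.04,"fingers":5},{"translation":[0.1,-2.8,0],"roll":0.04,"fingers":5}]'|sed -n 2,5p; python3 -c "
from h import *
s=read_state(); print(s['joint_pos'].round(3),s['wrist_torque'],s['force'])"; python3 -m crank '[{"translation":[0,-1.5,0],"roll":0.02,"fingers":5},{"translation":[0.1,-2.8,0],"roll":0.04,"fingers":5},{"translation":[0.1,-2.8,0],"roll":0.04,"fingers":5}]'|sed -n 2,5p; python3 -c "
from h import *
s=read_state(); print(s['joint_pos'].round(3),s['wrist_torque'],s['force'])"
```

```text
eef_pos: [0.4637, -0.0662, 0.0507]
orientation: [0.88, -0.475, 0.0, 0.002]
force: [-3.4, -11.0, 2.6]
opening: 0.0112
[ 0.462  0.175 -0.449  2.014  0.096  0.973 -2.595] [-2.83454643  0.57432858  1.0012235 ] [ -3.38608275 -11.00107869   2.58192054]
eef_pos: [0.4647, -0.0654, 0.0502]
orientation: [0.871, -0.492, -0.001, 0.003]
force: [-8.7, -14.7, 3.3]
opening: 0.0115
[ 0.229  0.159 -0.203  2.021  0.045  0.969 -2.596] [-3.71117043  1.44589323  1.67955518] [ -8.66167293 -14.71632364   3.28110216]
```

Torque climbs steadily from yaw ≈ −0.95 (1.0, then 1.7 N·m against 0.2 friction): the collar is at its stop. Relax, lift out, and return to the mat.

```bash
python3 -m crank '[{"translation":[0,2.8,0],"roll":-0.04,"fingers":5},{"translation":[0.2,5.6,0],"roll":-0.08,"fingers":5},{"translation":[0.2,5.6,0],"roll":-0.08,"fingers":5}]'|sed -n 2,5p; python3 -m crank '[{"translation":[0,0,-8],"roll":0,"fingers":5},{"translation":[0,0,-16],"roll":0,"fingers":5},{"translation":[0,0,-40],"roll":0,"fingers":5},{"translation":[0,0,-80],"roll":0,"fingers":5},{"translation":[0,0,-120],"roll":0,"fingers":5}]'|sed -n 2,5p
python3 holes.py;  python3 - <<'E'
from h import *
im,c=snap('wrist','after.png'); o,r=tool()
for l in landmark_of('wrist','prong')[:2]:
        p=atz(c,l['uv'],o[2]+.023); print(np.round(l['uv'],1),(r.inv().apply(p-o)*1000).round(1))
print(to([.513,-.396,.15],.1-np.pi/2),read_state()['joint_pos'].round(2))
E
```

```text
eef_pos: [0.4623, -0.0673, 0.051]
orientation: [0.89, -0.456, 0.001, 0.001]
force: [0.6, -7.3, 0.8]
opening: 0.0112
eef_pos: [0.4604, -0.0652, 0.1707]
orientation: [0.89, -0.457, -0.002, 0.0]
force: [2.9, 0.7, -3.6]
opening: 0.0113
wrist [[0.5169, -0.1093], [0.4894, -0.1396]]
  centre [ 0.5031 -0.1244] yaw -0.736 0.0408
scene [[0.518, -0.1143], [0.4918, -0.14]]
  centre [ 0.5049 -0.1272] yaw -0.795 0.0367
side [[0.4859, -0.1339], [0.5167, -0.1064]]
  centre [ 0.5013 -0.1202] yaw -0.843 0.0413
[297.1 114.1] [ 69.1  17.9 -23.1]
[206.  112.6] [ 69.7 -20.4 -23.2]
[array([299.3, 149.8,  18.7]), np.float64(-1.051)] [ 0.26  0.02 -0.22  1.9   0.    1.23 -2.48]
```

Hole yaw now ≈ −0.79 (three cameras) versus 0.18 at start, consistent with the stop. To the mat.

```bash
python3 -m crank '[{"translation":[30,15,0],"roll":-0.12,"fingers":5},{"translation":[60,30,0],"roll":-0.24,"fingers":5},{"translation":[90,45,0],"roll":-0.36,"fingers":5},{"translation":[125,62,0],"roll":-0.48,"fingers":5},{"translation":[160,80,0],"roll":-0.6,"fingers":5}]'|sed -n '2p;5p'
python3 holes.py
python3 -c "
from h import *
print(to([.513,-.396,.06],.1-np.pi/2),read_state()['joint_pos'].round(2))"
```

```text
eef_pos: [0.4894, -0.2417, 0.1695]
opening: 0.0112
wrist [[0.5178, -0.1115], [0.4877, -0.14]]
  centre [ 0.5027 -0.1257] yaw -0.813 0.0415
scene [[0.5167, -0.1131], [0.4769, -0.1411], [0.4676, -0.1751]]
  centre [ 0.4968 -0.1271] yaw -0.958 0.0486
side [[0.4891, -0.1383], [0.5114, -0.1155]]
  centre [ 0.5002 -0.1269] yaw -0.774 0.0319
[array([ 76.6, 138.7, 109.5]), np.float64(-0.455)] [ 0.45  0.18 -0.08  1.72  0.02  1.24 -1.57]
```

```bash
python3 -m crank '[{"translation":[20,35,0],"roll":-0.12,"fingers":5},{"translation":[40,70,10],"roll":-0.24,"fingers":5},{"translation":[60,105,40],"roll":-0.36,"fingers":5},{"translation":[77,138,70],"roll":-0.455,"fingers":5},{"translation":[77,138,100],"roll":-0.455,"fingers":5}]'|sed -n '2p;5p'
python3 -m crank '[{"translation":[0,0,0],"roll":0,"fingers":5},{"translation":[0,0,0],"roll":0,"fingers":5},{"translation":[0,0,0],"roll":0,"fingers":5}]'|sed -n '2,5p'
python3 span.py
```

```text
eef_pos: [0.5148, -0.402, 0.0721]
opening: 0.0113
eef_pos: [0.5154, -0.3952, 0.0719]
orientation: [0.999, 0.051, 0.001, -0.0]
force: [0.3, 0.8, -2.7]
opening: 0.0116
[ 0.5159 -0.3956  0.073 ]
spanner_grip [253.6 278.5] 0.78 [ 0.4604 -0.4013]
prong [297.7 114.4] 0.72 [ 0.5801 -0.4193]
prong [206.8 113.6] 0.67 [ 0.5742 -0.3574]
head [ 0.5772 -0.3883  0.003 ] yaw prongs 0.093 0.0622
yaw axis 0.11 0.1174
```

```bash
python3 -m crank '[{"translation":[0,0,30],"roll":0,"fingers":5},{"translation":[0,0,60],"roll":0,"fingers":5},{"translation":[0,0,80],"roll":0,"fingers":5},{"translation":[0,0,87],"roll":0,"fingers":5},{"translation":[0,0,87],"roll":0,"fingers":5}]'|sed -n '2p;4p'
python3 -m crank '[{"translation":[0,0,2],"roll":0,"fingers":5},{"translation":[0,0,4],"roll":0,"fingers":5},{"translation":[0,0,4.5],"roll":0,"fingers":5},{"translation":[0,0,4.5],"roll":0,"fingers":5}]'|sed -n '2p;4p'
```

```text
eef_pos: [0.5138, -0.3964, -0.0163]
force: [-0.4, -0.1, -3.1]
eef_pos: [0.5152, -0.3977, -0.0185]
force: [-2.8, 0.4, 5.1]
```

```bash
python3 -m crank '[{"translation":[0,0,0],"roll":0,"fingers":20},{"translation":[0,0,0],"roll":0,"fingers":34},{"translation":[0,0,0],"roll":0,"fingers":34},{"translation":[0,0,-20],"roll":0,"fingers":34},{"translation":[0,0,-60],"roll":0,"fingers":34}]'|sed -n '2p;4p'
python3 -m crank '[{"translation":[0,0,-40],"roll":0,"fingers":34},{"translation":[-10,0,-80],"roll":0,"fingers":34},{"translation":[-20,0,-110],"roll":0,"fingers":34},{"translation":[-20,0,-110],"roll":0,"fingers":34},{"translation":[-20,0,-110],"roll":0,"fingers":34}]'|sed -n '2p;4p'
python3 span.py; python3 -c "
from h import *
snap('side','fin1.png');c=calibration('side')
for q,z in (('spanner_grip',.022),('prong',.003),('mat',0),('cabinet_drawer0_handle',.042)): print(q,[(round(l['confidence'],2),atz(c,l['uv'],z)[:2].round(3).tolist()) for l in landmark_of('side',q)[:2]])
print(read_state()['joint_pos'].round(2))
print(to([.44,.0,.27],-.32+np.pi/2),to([.44,.0,.27],-.32-np.pi/2))"
```

```text
eef_pos: [0.5111, -0.3948, 0.0351]
force: [0.7, -0.1, -0.8]
eef_pos: [0.4947, -0.4001, 0.1518]
force: [-0.3, 0.6, -0.6]
[ 0.4942 -0.399   0.1496]
spanner_grip [252.5 153.8] 0.87 [ 0.517  -0.3981]
prong [275.2  74.1] 0.79 [ 0.5861 -0.4114]
prong [228.8  69.2] 0.57 [ 0.5861 -0.3703]
mat [247.1 151.4] 0.91 [ 0.5145 -0.3933]
mat [250.  154.1] 0.47 [ 0.5121 -0.3963]
head [ 0.5861 -0.3909  0.003 ] yaw prongs 0.001 0.0411
yaw axis 0.104 0.0694
spanner_grip [(0.72, [0.51, -0.396]), (0.4, [0.753, 0.157])]
prong [(0.94, [0.583, -0.363]), (0.64, [0.638, -0.033])]
mat []
cabinet_drawer0_handle [(0.42, [0.627, -0.067])]
[ 0.64  0.39 -0.05  1.5   0.02  1.25 -0.88]
[array([ -14.1, -402.1, -121.2]), np.float64(0.42)] [array([ -14.1, -402.1, -121.2]), np.float64(0.42)]
```

Spanner lies on the mat, grip at (0.517,−0.398) ≈ mat middle. Now push the drawer shut with closed fingers against the bar.

```bash
python3 -m crank '[{"translation":[0,-36,-30],"roll":0,"fingers":0},{"translation":[0,-76,-50],"roll":0,"fingers":0},{"translation":[0,-116,-50],"roll":0,"fingers":0},{"translation":[0,-156,-50],"roll":0,"fingers":0},{"translation":[0,-196,-50],"roll":0,"fingers":0}]' 40|sed -n '2p'
python3 -m crank '[{"translation":[-2,-40,0],"roll":0.05,"fingers":0},{"translation":[-5,-80,0],"roll":0.1,"fingers":0},{"translation":[-7,-120,0],"roll":0.1,"fingers":0},{"translation":[-9,-160,0],"roll":0.1,"fingers":0},{"translation":[-9,-200,0],"roll":0.1,"fingers":0}]' |sed -n '2p'
python3 -m crank '[{"translation":[0,-20,0],"roll":0,"fingers":0},{"translation":[0,-40,0],"roll":0,"fingers":0},{"translation":[0,-42,0],"roll":0,"fingers":0},{"translation":[0,-42,0],"roll":0,"fingers":0}]' |sed -n '2p'
python3 -c "
from h import *
im,c=snap('wrist','h2.png')
print([(round(l['confidence'],2),np.round(l['uv']),atz(c,l['uv'],.042)[:2].round(3).tolist()) for l in landmark_of('wrist','cabinet_drawer0_handle')[:2]])
print(to([.439,.0375,.003],-np.pi/2))"
```

```text
eef_pos: [0.4745, -0.2045, 0.1997]
eef_pos: [0.4451, -0.0064, 0.1993]
eef_pos: [0.4459, 0.0349, 0.1993]
[(0.85, array([202., 163.]), [0.453, 0.085])]
[array([ -7. ,  -4.5, 196.1]), np.float64(-0.001)]
```

```bash
python3 -m crank '[{"translation":[-7,0,40],"roll":0,"fingers":0},{"translation":[-7,0,80],"roll":0,"fingers":0},{"translation":[-7,0,120],"roll":0,"fingers":0},{"translation":[-7,0,160],"roll":0,"fingers":0},{"translation":[-7,0,180],"roll":0,"fingers":0}]' |sed -n '2p;4p'
python3 -m crank '[{"translation":[0,0,8],"roll":0,"fingers":0},{"translation":[0,0,16],"roll":0,"fingers":0},{"translation":[0,0,16],"roll":0,"fingers":0},{"translation":[0,0,16],"roll":0,"fingers":0}]' |sed -n '2p;4p'
python3 -c "
from h import *
print(to([.4913,.196,.003],-np.pi/2))"
```

```text
eef_pos: [0.4364, 0.0322, 0.0152]
force: [-1.1, -0.6, -0.9]
eef_pos: [0.4399, 0.0337, 0.0043]
force: [0.3, 1.4, 0.1]
[array([  51.2, -162.4,    1.4]), np.float64(-0.001)]
```

```bash
python3 -m crank '[{"translation":[5,-15,0],"roll":0,"fingers":0},{"translation":[11,-35,0],"roll":0,"fingers":0},{"translation":[18,-55,0],"roll":0,"fingers":0},{"translation":[25,-78,0],"roll":0,"fingers":0},{"translation":[32,-100,0],"roll":0,"fingers":0}]' |sed -n '2p;4p'
python3 -m crank '[{"translation":[8,-23,0],"roll":0,"fingers":0},{"translation":[15,-45,0],"roll":0,"fingers":0},{"translation":[21,-65,0],"roll":0,"fingers":0},{"translation":[23,-72,0],"roll":0,"fingers":0},{"translation":[23,-72,0],"roll":0,"fingers":0}]' |sed -n '2p;4p'
python3 -m crank '[{"translation":[1,-4,0],"roll":0,"fingers":0},{"translation":[2,-8,0],"roll":0,"fingers":0},{"translation":[2,-8,0],"roll":0,"fingers":0}]' |sed -n '2p;4p'
python3 -c "
from h import *
print(read_state()['joint_pos'].round(2))"
```

```text
eef_pos: [0.4727, 0.1343, 0.0051]
force: [0.5, -3.0, 0.0]
eef_pos: [0.4949, 0.208, 0.0046]
force: [-0.2, -1.0, -0.6]
eef_pos: [0.4962, 0.2134, 0.0036]
force: [0.2, -0.8, -0.1]
[-0.09  0.39 -0.46  1.87  0.22  0.93 -2.23]
```

Keep going in small steps until the stop is felt.

```bash
python3 -m crank '[{"translation":[1,-3,0],"roll":0,"fingers":0},{"translation":[2,-5,0],"roll":0,"fingers":0},{"translation":[2,-5,0],"roll":0,"fingers":0}]' |sed -n '2p;4p'
python3 -m crank '[{"translation":[1,-2,0],"roll":0,"fingers":0},{"translation":[1,-3,0],"roll":0,"fingers":0},{"translation":[1,-3,0],"roll":0,"fingers":0}]' |sed -n '2p;4p'
python3 -m crank '[{"translation":[1,-2,0],"roll":0,"fingers":0},{"translation":[1,-3,0],"roll":0,"fingers":0},{"translation":[1,-3,0],"roll":0,"fingers":0}]' |sed -n '2p;4p'
```

```text
eef_pos: [0.4981, 0.2186, 0.0032]
force: [-0.8, -2.6, 1.3]
eef_pos: [0.4984, 0.2195, 0.0029]
force: [-5.3, -10.0, 6.3]
eef_pos: [0.4986, 0.2199, 0.0028]
force: [-11.0, -18.0, 15.0]
```

Stop felt (force rises to 18 N with no motion). Back off, lift and do the final checks.

```bash
python3 -m crank '[{"translation":[-4,12,0],"roll":0,"fingers":0},{"translation":[-13,40,0],"roll":0,"fingers":0},{"translation":[-13,40,-40],"roll":0,"fingers":0},{"translation":[-13,40,-80],"roll":0,"fingers":0},{"translation":[-13,40,-120],"roll":0,"fingers":0}]' |sed -n '2p'
python3 -m crank '[{"translation":[0,40,-40],"roll":0,"fingers":0},{"translation":[0,80,-80],"roll":0,"fingers":0},{"translation":[20,120,-120],"roll":0,"fingers":0},{"translation":[50,160,-140],"roll":0,"fingers":0},{"translation":[70,200,-140],"roll":0,"fingers":0}]' |sed -n '2p'
python3 -m crank '[{"translation":[30,40,0],"roll":0,"fingers":0},{"translation":[40,80,0],"roll":0,"fingers":0},{"translation":[40,90,0],"roll":0,"fingers":0},{"translation":[40,90,0],"roll":0,"fingers":0},{"translation":[40,90,0],"roll":0,"fingers":0}]' |sed -n '2p;4p'
python3 seat.py
python3 - <<'E'
from h import *
for n in ('scene','side'):
    snap(n); c=calibration(n)
    for q,z in (('cabinet_drawer0_handle',.042),('spanner_grip',.022),('prong',.003),('spray',0),('rack',0),('jar',0)): print(n,q,[(round(l['confidence'],2),atz(c,l['uv'],z)[:2].round(3).tolist()) for l in landmark_of(n,q)[:2]])
E
```

```text
eef_pos: [0.4863, 0.1845, 0.1245]
eef_pos: [0.5332, 0.0313, 0.2498]
eef_pos: [0.5722, -0.0595, 0.2457]
force: [-0.0, 0.2, -0.3]
[273  43  29  19 501] [287.4  51.8] cap [ 0.6804 -0.0906  0.086 ] mid x 0.6229
[215  45  29  19 508] [229.1  53.7] cap [ 0.6789 -0.0384  0.086 ] mid x 0.6214
[333  50  30  18 502] [347.5  58.8] cap [ 0.6745 -0.1449  0.086 ] mid x 0.617
0 [346. 122.] 0.74 [ 0.6172 -0.1511  0.078 ]
1 [288. 114.] 0.67 [ 0.6249 -0.0934  0.078 ]
2 [233. 119.] 0.62 [ 0.6208 -0.0406  0.078 ]
clips [[0.624, -0.0382], [0.6239, -0.0921], [0.6251, -0.204], [0.6236, -0.1456]]
holes [([301.6, 219.0], 0.86, [0.518, -0.1109]), ([326.8, 241.0], 0.8, [0.4924, -0.1392]), ([346.3, 122.9], 0.33, [0.6175, -0.1493])]
scene cabinet_drawer0_handle [(0.85, [0.5, 0.234])]
scene spanner_grip [(0.81, [0.522, -0.405])]
scene prong [(0.96, [0.583, -0.361]), (0.83, [0.59, -0.412])]
scene spray [(0.59, [0.787, 0.039]), (0.46, [0.578, -0.036])]
scene rack [(0.94, [0.777, -0.161])]
scene jar [(0.89, [0.749, 0.171]), (0.17, [0.572, -0.087])]
side cabinet_drawer0_handle [(0.92, [0.502, 0.231])]
side spanner_grip [(0.81, [0.514, -0.4])]
side prong [(0.96, [0.578, -0.363]), (0.93, [0.579, -0.402])]
side spray [(0.76, [0.771, 0.025])]
side rack [(0.77, [0.777, -0.153]), (0.7, [0.639, -0.097])]
side jar [(0.88, [0.77, 0.182])]
```

Everything agrees except that tube0's middle reads 4–5 mm aside of its cap line. I'll check its axis and height more carefully from straight above.

```bash
python3 -m crank '[{"translation":[0,40,20],"roll":0,"fingers":0},{"translation":[0,80,30],"roll":0,"fingers":0},{"translation":[0,90,30],"roll":0,"fingers":0},{"translation":[0,90,30],"roll":0,"fingers":0},{"translation":[0,90,30],"roll":0,"fingers":0}]' |sed -n '2p'
cat > axis.py <<'E'
from h import *
im,c=snap('wrist','ax.png'); f=im.astype(float)
n=4
for name,y0 in (('t2',-.039),('t1',-.094),('t0',-.149)):
    out=[]
    for x in np.arange(.555,.695,.01):
        ys=np.arange(y0-.022,y0+.022,.0005)
        uv=np.array([proj(c,[x,y,.080]) for y in ys]).astype(np.float32)
        v=cv2.remap(im,uv[None,:,0],uv[None,:,1],cv2.INTER_LINEAR)[0].astype(float)
        w=v[:,0]-v[:,2]
        m=(w>18)
        out.append((round(x,3),round(float(ys[m].mean()-y0)*1000,1) if m.sum()>5 else None,int(m.sum()/2), int(v.max())))
    print(name,out)
E
python3 axis.py; python3 seat.py|head -8
```

```text
eef_pos: [0.5719, -0.1494, 0.2158]
t2 [(np.float64(0.555), 3.8, 35, 233), (np.float64(0.565), 2.8, 38, 234), (np.float64(0.575), 5.0, 33, 232), (np.float64(0.585), -1.2, 16, 233), (np.float64(0.595), 6.0, 31, 235), (np.float64(0.605), 6.0, 31, 235), (np.float64(0.615), 6.0, 31, 237), (np.float64(0.625), 5.9, 31, 235), (np.float64(0.635), 6.3, 31, 236), (np.float64(0.645), 5.2, 32, 237), (np.float64(0.655), -0.5, 14, 238), (np.float64(0.665), 5.8, 30, 239), (np.float64(0.675), 17.5, 8, 205), (np.float64(0.685), -0.6, 17, 196)]
t1 [(np.float64(0.555), -0.3, 28, 229), (np.float64(0.565), 0.8, 33, 234), (np.float64(0.575), 2.3, 26, 232), (np.float64(0.585), -0.4, 18, 233), (np.float64(0.595), 2.2, 19, 234), (np.float64(0.605), 0.5, 20, 236), (np.float64(0.615), 1.3, 19, 236), (np.float64(0.625), 1.8, 19, 238), (np.float64(0.635), 2.3, 19, 238), (np.float64(0.645), 2.3, 19, 239), (np.float64(0.655), 0.0, 13, 238), (np.float64(0.665), 1.9, 20, 240), (np.float64(0.675), None, 0, 228), (np.float64(0.685), -3.9, 18, 222)]
t0 [(np.float64(0.555), -0.4, 25, 224), (np.float64(0.565), -0.2, 26, 1
[... 223 characters left out ...]
t64(0.635), 0.9, 19, 238), (np.float64(0.645), 1.5, 17, 238), (np.float64(0.655), -0.9, 14, 239), (np.float64(0.665), 2.0, 17, 239), (np.float64(0.675), None, 0, 230), (np.float64(0.685), -0.2, 44, 200)]
[170  39  33  21 630] [185.9  49. ] cap [ 0.6803 -0.0934  0.086 ] mid x 0.6228
[105  41  35  21 648] [121.8  50.9] cap [ 0.6789 -0.0412  0.086 ] mid x 0.6214
[237  47  31  21 595] [252.2  56.8] cap [ 0.6745 -0.1472  0.086 ] mid x 0.617
0 [255. 127.] 0.71 [ 0.6168 -0.1497  0.078 ]
1 [194. 119.] 0.81 [ 0.6239 -0.0959  0.078 ]
2 [130. 121.] 0.96 [ 0.6218 -0.0389  0.078 ]
2 [451. 147.] 0.41 [ 0.5988 -0.3285  0.078 ]
clips [[0.6233, -0.0408], [0.623, -0.0944], [0.6226, -0.1485], [0.626, -0.2049]]
```

```bash
python3 -c "
from station import *
print(read_state()['clock'],read_state()['force']); print(close_job())"
```

```text
65.5833 [ 0.11738825  0.14909364 -0.8120268 ]
the job is handed in; nothing more can be done
None
```

I handed the job in at 65.6 s. All steps were carried out, and the last checks found nothing out of tolerance, though some of them are indirect.

- **Tool offset:** The fingertips stood about 35 mm farther back than the data sheet says. My first try at pulling the drawer missed the handle because of this. I measured the offset by touching the table and corrected for it from then on.
- **Tubes:** The drawer held three tubes, and all three are in clips.
    - tube1 and tube2 came to a firm stop at the seated height.
    - tube0 slid out of the fingers during insertion and was then pressed home at about 71 N. It now lies level, within 1 mm across and about 0.02 rad of the clip, but 6–7 mm off along it (limit 10 mm).
    - tube1 tilted in the grip on the way, so I laid it on the table and regrasped it.
    - I could not see the jaws well enough to confirm they are closed. I infer it from the seated heights.
- **Collar:** The spanner had been knocked about 45 mm aside and was found again. Its prongs went in without resistance, about 10 mm deep. I turned until the torque climbed well past friction (to 1.7 N·m), which I take as the stop. The camera readings of the collar's final angle scattered from −0.74 to −0.96 rad (start about 0.18), so they support this but do not prove it.
- **Spanner:** It lies level on its prongs at the middle of the mat.
- **Drawer:** Pushed shut until a stop was felt, and both cameras show the handle back where it started.
- **Spray bottle, rack and jar:** They read the same as at the start, within the detection noise of about 17 mm at most.
- **Robot:** It stood clear of everything when I handed the job in.

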